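Load the plate-drying oven with the tray hook

TASK

The agar dishes have to be dried: take the tray hook from its rest, catch the wire loop of the white drying oven's drawer with it and draw the drawer right out, lay every agar dish from the right of the bench flat on a heating pad of its own in the drawer, between the pins, then push the drawer fully home with the hook. Set the thermostat by rolling the thumbwheel on top of the oven with a fingertip until its orange line stands at the white pointer marks, and leave the hook lying on its rest. The drawer is hot, so the gripper must never touch it (only the hook and the dishes may), and the other things on the bench stay where they are.

Things in the scene. Friction and masses are not known exactly. Their poses are not given: they have to be found in the camera images.
- oven: white plate-drying oven, 180 (x) x 200 (y) x 96 mm high, fixed where it stands; origin at the centre of its underside; its own x axis points from its front (facing the robot) to its back, y to its left, z up. Front face at x = -90 mm. The closed drawer's front plate stands 8 mm in front of that face. On its flat top (z = 96 mm), right front, is the slot of the thermostat wheel.
- drawer (a joint): drawer of the oven, slide, in m: 0 = fully home (its stop), grows as it comes out toward the robot (along the oven's -x), 0.155 = right out (stop). Stays where it is left; about 2 N of friction plus some damping. Steel front plate 192 mm wide, from 11 to 61 mm above the bench, with two orange strips; hot.
- drawer_loop (a point): centre of the opening of the wire loop on the drawer's front plate, 40 mm above the bench; moves with the drawer. The loop lies level (hook enters from above): wire 6 mm thick, opening 27 mm along the oven's x (from the front plate to the wire's near bar, whose centre line is 16.5 mm from this point on the robot's side) by 36 mm along y. Axes as the oven's.
- thermostat (a joint): edge thumbwheel of the thermostat, hinge, in rad: 0 = orange line at the white pointer marks (straight up); starts negative. Rolling the top of the wheel away from the robot (oven's +x) makes it grow; stops at -2.9 and +0.9; stays where it is left (friction 0.02 N m). Radius 20 mm, 6 mm wide, grey with black ribs.
- wheel_crown (a point): highest point of the thumbwheel's rim, 102 mm above the bench: the rim stands 6 mm proud of the oven's top through a slot 38 mm (x) by 9 mm. Fixed to the oven; axes as the oven's.
- hook: tray hook: wooden handle 100 mm long (along its own x), 16 mm wide (y), 20 mm high (z), origin at the handle's centre, near its centre of mass; 0.12 kg. A 7 mm steel rod runs on at the +x end and turns down: this finger stands 78 mm ahead (+x) of the origin, reaches 45 mm below it, its tip bent back to 74 mm. Lies level on its rest, finger down.
- rest_seat (a point): where the hook's origin lies when the hook is on its rest, 65 mm above the bench; x along the rest. Fixed grey stand, base 104 x 56 x 8 mm, two 10 mm thick uprights 38 mm either side of this point along x, each with a flat floor 10 mm below this point between flared cheeks, about 21 mm apart at the floor and 32 mm at the mouth, 8 mm above this point.
- dish_1: agar dish: round clear petri dish with lid and brown agar, 60 mm in diameter, 14 mm high, 0.03 kg; origin at the centre of its underside, z up; loose; may be absent (2 to 4 of the four dishes are there).
- dish_2: agar dish: round clear petri dish with lid and brown agar, 60 mm in diameter, 14 mm high, 0.03 kg; origin at the centre of its underside, z up; loose; may be absent (2 to 4 of the four dishes are there).
- dish_3: agar dish: round clear petri dish with lid and brown agar, 60 mm in diameter, 14 mm high, 0.03 kg; origin at the centre of its underside, z up; loose; may be absent (2 to 4 of the four dishes are there).
- dish_4: agar dish: round clear petri dish with lid and brown agar, 60 mm in diameter, 14 mm high, 0.03 kg; origin at the centre of its underside, z up; loose; may be absent (2 to 4 of the four dishes are there).
- pad_1 (a point): centre of the top of the near right heating pad in the drawer (seen from the robot), 22 mm above the bench; moves with the drawer; axes as the oven's. The pad is a dark disc, 46 mm in diameter, 8 mm above the tray's floor; four pins 4 mm thick stand round it at 45 degrees to the axes, 36 mm from its centre, 6 mm higher than the pad.
- pad_2 (a point): centre of the top of the near left heating pad in the drawer (seen from the robot), 22 mm above the bench; moves with the drawer; axes as the oven's. The pad is a dark disc, 46 mm in diameter, 8 mm above the tray's floor; four pins 4 mm thick stand round it at 45 degrees to the axes, 36 mm from its centre, 6 mm higher than the pad.
- pad_3 (a point): centre of the top of the far right heating pad in the drawer (seen from the robot), 22 mm above the bench; moves with the drawer; axes as the oven's. The pad is a dark disc, 46 mm in diameter, 8 mm above the tray's floor; four pins 4 mm thick stand round it at 45 degrees to the axes, 36 mm from its centre, 6 mm higher than the pad.
- pad_4 (a point): centre of the top of the far left heating pad in the drawer (seen from the robot), 22 mm above the bench; moves with the drawer; axes as the oven's. The pad is a dark disc, 46 mm in diameter, 8 mm above the tray's floor; four pins 4 mm thick stand round it at 45 degrees to the axes, 36 mm from its centre, 6 mm higher than the pad.
- tissue: light blue flat lens-tissue pack, 76 x 105 x 12 mm, bystander, in front of the room's tall grey pillar (solid from bench to over 1 m height, x from 0.66 to 0.80 m, y from -0.04 to +0.31 m; a level beam 0.64 m above the bench runs along y = 0.33 m from x = 0.39 m on: keep the arm clear of both); origin at the centre of its underside
- eyepiece: black spare eyepiece, 40 mm wide, 42 mm high, bystander; origin at the centre of its underside
- can: white screw-cap lens can, 38 mm wide, 49 mm high, bystander; origin at the centre of its underside
- covers: small blue cover-glass box, 28 x 28 x 16 mm, bystander; origin at the centre of its underside
- slides: white card box of slides, 30 x 82 x 26 mm, bystander; behind it (x over 0.65 m, y from -0.45 to -0.13 m) stands a microscope, fixed; origin at the centre of its underside
Not all that is in view belongs to the job. Leave any green or yellow look-alike of the dish_1 alone.

How it is judged (in metres and radians):
On the way, in this order (a step that is already met when the one before it is completed fails the run):
1. the drawer is drawn right out (at least 145 of its 155 mm) (value of joint drawer above 0.145 m), for 0.2 s.
2. every dish lies flat on a pad of the drawer, let go, the drawer still out (value of joint drawer above 0.1 m and ((horizontal distance between dish_1 and pad_1 below 0.008 m and z of dish_1 in the frame of pad_1 between -0.004 and 0.003 m) or (horizontal distance between dish_1 and pad_2 below 0.008 m and z of dish_1 in the frame of pad_2 between -0.004 and 0.003 m) or (horizontal distance between dish_1 and pad_3 below 0.008 m and z of dish_1 in the frame of pad_3 between -0.004 and 0.003 m) or (horizontal distance between dish_1 and pad_4 below 0.008 m and z of dish_1 in the frame of pad_4 between -0.004 and 0.003 m)) and angle between each of dish_1, dish_2, dish_3, dish_4's own z axis and vertical below 0.06 rad and ((horizontal distance between dish_2 and pad_1 below 0.008 m and z of dish_2 in the frame of pad_1 between -0.004 and 0.003 m) or (horizontal distance between dish_2 and pad_2 below 0.008 m and z of dish_2 in the frame of pad_2 between -0.004 and 0.003 m) or (horizontal distance between dish_2 and pad_3 below 0.008 m and z of dish_2 in the frame of pad_3 between -0.004 and 0.003 m) or (horizontal distance between dish_2 and pad_4 below 0.008 m and z of dish_2 in the frame of pad_4 between -0.004 and 0.003 m)) and ((horizontal distance between dish_3 and pad_1 below 0.008 m and z of dish_3 in the frame of pad_1 between -0.004 and 0.003 m) or (horizontal distance between dish_3 and pad_2 below 0.008 m and z of dish_3 in the frame of pad_2 between -0.004 and 0.003 m) or (horizontal distance between dish_3 and pad_3 below 0.008 m and z of dish_3 in the frame of pad_3 between -0.004 and 0.003 m) or (horizontal distance between dish_3 and pad_4 below 0.008 m and z of dish_3 in the frame of pad_4 between -0.004 and 0.003 m)) and ((horizontal distance between dish_4 and pad_1 below 0.008 m and z of dish_4 in the frame of pad_1 between -0.004 and 0.003 m) or (horizontal distance between dish_4 and pad_2 below 0.008 m and z of dish_4 in the frame of pad_2 between -0.004 and 0.003 m) or (horizontal distance between dish_4 and pad_3 below 0.008 m and z of dish_4 in the frame of pad_3 between -0.004 and 0.003 m) or (horizontal distance between dish_4 and pad_4 below 0.008 m and z of dish_4 in the frame of pad_4 between -0.004 and 0.003 m)) and contact force between the fingers and dish_1 below 0.1 N and contact force between the fingers and dish_2 below 0.1 N and contact force between the fingers and dish_3 below 0.1 N and contact force between the fingers and dish_4 below 0.1 N), for 0.3 s.
At the end, for the whole second after the job is handed in: The drawer is home within 4 mm; every dish lies flat on a pad, within 8 mm of its centre; the thermostat's orange line is within 0.15 rad (3 mm on the rim) of the pointer; the hook lies at rest down in both uprights of its rest, level, within 20 mm along it (value of joint drawer below 0.004 m and value of joint thermostat between -0.15 and 0.15 rad and ((horizontal distance between dish_1 and pad_1 below 0.008 m and z of dish_1 in the frame of pad_1 between -0.004 and 0.003 m) or (horizontal distance between dish_1 and pad_2 below 0.008 m and z of dish_1 in the frame of pad_2 between -0.004 and 0.003 m) or (horizontal distance between dish_1 and pad_3 below 0.008 m and z of dish_1 in the frame of pad_3 between -0.004 and 0.003 m) or (horizontal distance between dish_1 and pad_4 below 0.008 m and z of dish_1 in the frame of pad_4 between -0.004 and 0.003 m)) and angle between each of dish_1, dish_2, dish_3, dish_4's own z axis and vertical below 0.06 rad and ((horizontal distance between dish_2 and pad_1 below 0.008 m and z of dish_2 in the frame of pad_1 between -0.004 and 0.003 m) or (horizontal distance between dish_2 and pad_2 below 0.008 m and z of dish_2 in the frame of pad_2 between -0.004 and 0.003 m) or (horizontal distance between dish_2 and pad_3 below 0.008 m and z of dish_2 in the frame of pad_3 between -0.004 and 0.003 m) or (horizontal distance between dish_2 and pad_4 below 0.008 m and z of dish_2 in the frame of pad_4 between -0.004 and 0.003 m)) and ((horizontal distance between dish_3 and pad_1 below 0.008 m and z of dish_3 in the frame of pad_1 between -0.004 and 0.003 m) or (horizontal distance between dish_3 and pad_2 below 0.008 m and z of dish_3 in the frame of pad_2 between -0.004 and 0.003 m) or (horizontal distance between dish_3 and pad_3 below 0.008 m and z of dish_3 in the frame of pad_3 between -0.004 and 0.003 m) or (horizontal distance between dish_3 and pad_4 below 0.008 m and z of dish_3 in the frame of pad_4 between -0.004 and 0.003 m)) and ((horizontal distance between dish_4 and pad_1 below 0.008 m and z of dish_4 in the frame of pad_1 between -0.004 and 0.003 m) or (horizontal distance between dish_4 and pad_2 below 0.008 m and z of dish_4 in the frame of pad_2 between -0.004 and 0.003 m) or (horizontal distance between dish_4 and pad_3 below 0.008 m and z of dish_4 in the frame of pad_3 between -0.004 and 0.003 m) or (horizontal distance between dish_4 and pad_4 below 0.008 m and z of dish_4 in the frame of pad_4 between -0.004 and 0.003 m)) and distance between hook and rest_seat below 0.02 m and z of hook in the frame of rest_seat below 0.004 m and angle between the x axis of hook and the x axis of rest_seat, either way round below 0.15 rad and angle between hook's own z axis and vertical below 0.2 rad and linear speed of hook below 0.02 m/s); the robot touches nothing.
It fails at once if the gripper or arm touches the hot drawer (more than 1 N) (contact force between any of the fingers, the arm and drawer above 1 N).
It fails at once if a bystander (lens tissue, eyepiece, lens can, cover-glass box, slide pack) is moved more than 30 mm (distance of any of tissue, eyepiece, can, covers, slides from where it was at the start of the episode above 0.03 m).
Of dish_1, dish_2, dish_3, dish_4 only 2 to 4 are there at a start; the rules pass over those that are not, and their reading is None.
At some moment in a run one of dish_1, dish_2, dish_3, dish_4 may be knocked a few centimetres aside while the robot is not near it.
It also fails if it takes over 210 s, if anything falls off the work surface, if the arm or the gripper's body presses on something with over 40 N, if the wrist force passes 120 N, or if a joint passes its speed limit or range.

ROBOT

A 6-joint arm with a two-finger parallel gripper is mounted at the origin on a cart in front of the work surface, level with it; the furniture and walls round the work are solid. World frame = base frame: x ahead of the robot, y to its left, z up, the work surface at z = 0. Lengths are in mm, angles in rad, forces in N, time in s.
With the tool pointing down it reaches from about 350 to 875 mm from the base axis. Payload 4.2 kg.
Tool frame: the origin (TCP) lies midway between the tips of the shut fingers; the grasp point (between the pads) lies 19 mm behind it; z points along the fingers, y is the line along which they close (so a half turn about z gives the same grasp; the last joint's range is limited). The gripper opens to 85 mm and grips with 20 to 120 N. Pads are 22 mm wide; open, the fingers measure 114 mm over their backs; the gripper's body (76 mm by 85 mm) begins 54 mm behind the grasp point. The pads swing forward as they close: fully open they stand 13 mm farther back than shut.
Start: joints at [1.43, 0.385, 0.008, 0, -1.194, -0.259], TCP at [243.238, 575.703, 231.312] pointing down, gripper open.
Joint ranges: [-3.14, 3.14], [-1.21, 2.06], [-1.07, 1.41], [-3.16, 2.05], [-2.99, -0.16], [-3.1, 3.1]. Speed limits (rad/s): [2.79, 2.79, 3.14, 3.14, 3.14, 3.14].

INTERFACE

Orientations are given as a unit quaternion [x, y, z, w].
In Python, from bench import * gives the robot as it stands.
- The arm moves only by the tool drive_tool, never from a script. Its argument "plan" is a list that holds one entry, the list of rows, each a list of 5 numbers: the closure, from -1 (fully open) to 1 (shut), then the shift along the world's x, y, z in mm, then the turn about the world's z in degrees. A call has 1 to 20 rows; each row shifts and turns the commanded pose from where the row before left it; what a row does not reach is not made up. A row lasts 1/12 s, in which the tool goes at most 41.7 mm and 7.16 degrees, less where a joint would pass 70% of its speed; a pose out of reach is approached as far as the arm can. A call is refused whole if a number of a shift passes 41.7 or a number of a turn 7.16, either way. A call with a gripper value outside its range is refused whole. The fingers move at their own pace and stop on an object; the grip force is fixed at half the most. Time passes only in rows, so rows that do not move let the fingers close. It gives the time, the measured TCP pose, the force, the opening and the grip force at its end, in the units of the state.
- read_state(): the state, without advancing time (a new reading comes with each control period).
- get_image(name): name is "scene" or "top"; returns (picture, depth): 384x512x3 uint8, red, green, blue; 384x512 float32, mm along the optical axis (not along the pixel's ray), 0 where there is no reading.
- camera_model(name): a dict with "fx", "fy", "cx", "cy" (pixels), "R" (3x3) and "t" (3): a world point X has camera coordinates R X + t. Camera axes: x right, y down, z forward; pixel columns grow to the right and rows downward; lengths in mm; the calibration is good to about 2 mm. A picture is of the moment at which its call begins. camera_model takes no time and is no camera call.
- job_done(): hands the job in; it is judged then, once.
The state is a dict: "clock": time; "joints": joint angles; "joint_vel": joint speeds; "joint_efforts": joint torques, N m; "position": TCP position; "ee_rot": TCP orientation; "contact_force": force on the tool from outside, world axes, zero at the start; "wrist_torque": the same for the moment, N m; "gripper_width": finger opening in mm; "grasp_force": force on a finger pad.
Only numpy, scipy, OpenCV 4.12 (cv2) and the standard library are available. Lean on these libraries where they do the work, as an engineer would, in place of code of your own. Each camera call takes 0.05 s, during which the arm holds its last target. There are 200 camera calls.

## Working session

There is one attempt and no reset: what is moved stays moved. The work goes in short steps, Python scripts to look and compute and a tool call to move; the robot and the scene stay as the last step left them, time stands still between calls to the robot, and variables do not carry over. Pictures are saved under pics/ and viewed, at most 14 in all, crops included, and the job is handed in when it is done.

Besides the shell and the picture viewer there is one more tool, called as name(argument=value, ...), one argument or row to a line, values as JSON. drive_tool: Moves the arm, as the interface text tells. Its arguments: {"type":"object","properties":{"plan":{"type":"array"}},"required":["plan"]}

```bash
mkdir -p pics; ls; cat > h.py <<'E'
from bench import *
import numpy as np, cv2
def cap(n):
    p,d=get_image(n); np.savez(f'{n}.npz',p=p,d=d); return p,d
def load(n):
    z=np.load(f'{n}.npz'); return z['p'],z['d']
def world(n,d):
    m=camera_model(n); R=np.array(m['R']);t=np.array(m['t'])
    v,u=np.mgrid[:384,:512]
    c=np.stack([(u-m['cx'])/m['fx']*d,(v-m['cy'])/m['fy']*d,d],-1)
    return (c-t)@R
def pix(n,X):
    m=camera_model(n); c=np.array(m['R'])@np.array(X)+np.array(m['t'])
    return m['fx']*c[0]/c[2]+m['cx'],m['fy']*c[1]/c[2]+m['cy']
def ray(n,u,v,z):
    m=camera_model(n);R=np.array(m['R']);t=np.array(m['t'])
    o=-R.T@t; d=R.T@np.array([(u-m['cx'])/m['fx'],(v-m['cy'])/m['fy'],1])
    return o+d*(z-o[2])/d[2]
def save(p,f,s=1):
    cv2.imwrite('pics/'+f,cv2.resize(p[...,::-1],None,fx=s,fy=s,interpolation=cv2.INTER_CUBIC))
E
python3 - <<'E'
from h import *
print(read_state())
for n in('scene','top'):
    p,d=cap(n); save(p,n+'0.png',1.5); m=camera_model(n); R=np.array(m['R']);print(n,-R.T@np.array(m['t']),R[2],m['fx'])
E
```

```text
pics
{'clock': 0.0, 'joints': array([ 1.42961396e+00,  3.85550885e-01,  6.62691264e-03, -5.00234051e-04,
       -1.19398573e+00, -2.58626135e-01]), 'joint_vel': array([-0.0017238 ,  0.00219746, -0.00020725, -0.00103227,  0.0005607 ,
        0.00039288]), 'joint_efforts': array([ 1.18432778e-03, -3.92282474e+01,  1.88405067e+01,  4.18628007e+00,
       -4.67404825e-03,  6.70877327e-06]), 'position': array([243.01649521, 575.18906957, 230.22524144]), 'ee_rot': array([ 9.80066694e-01, -1.98665813e-01, -1.70056562e-04,  1.06850747e-03]), 'contact_force': array([-0.24420201,  0.08189824,  0.27952418]), 'wrist_torque': array([-0.0474654 , -0.03050637, -0.04794704]), 'grasp_force': 0.0, 'gripper_width': 85.51966600117386}
scene [ -259.92416169 -1061.88492061  1189.19361709] [ 0.46157013  0.62224969 -0.63226445] 427.96665222172044
top [ 464.24471305   50.80257384 1272.50342569] [ 0.08704364 -0.00468059 -0.9961935 ] 379.49944495238213
```

View pics/scene0.png

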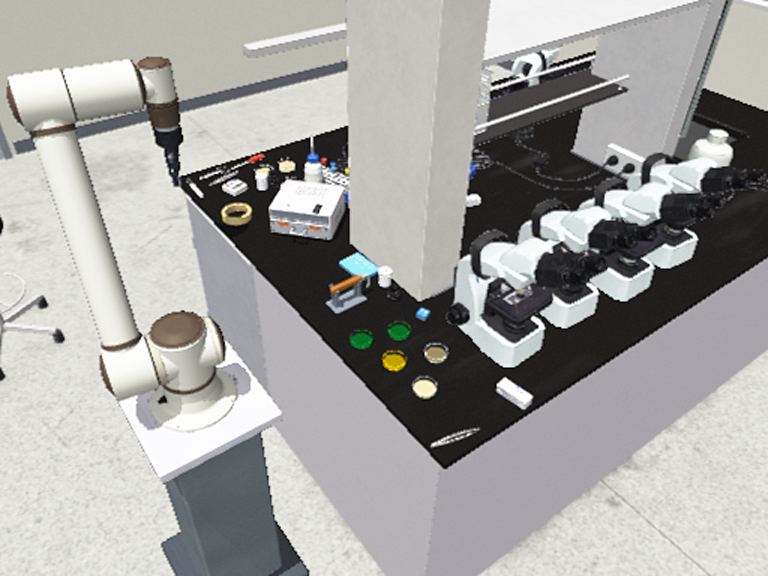

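View pics/top0.png

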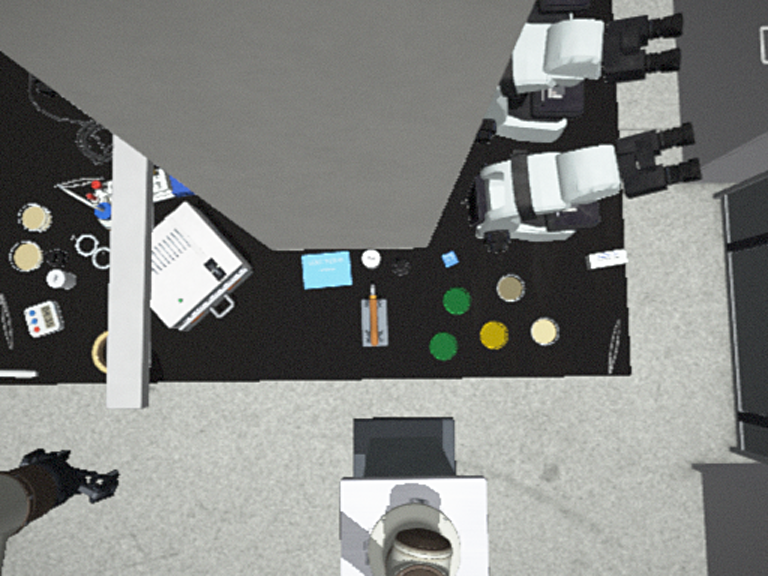

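Scene: the oven is at (305,208), the hook on its rest at (347,290), and the lookalikes are green (361,340), green (399,330) and yellow (394,360). The agar candidates are the brown-grey dish (435,352) and the beige dish (425,386). The top view shows the same two at (511,288) and (544,331), plus beige discs at the far left (35,217) and (27,256), which are not on the right of the bench. I'll confirm with enlarged crops.

```bash
python3 - <<'E'
from h import *
p,d=load('top'); q,e=load('scene')
a=cv2.resize(p[170:250,270:430],(800,400),interpolation=cv2.INTER_CUBIC)
c=cv2.resize(q[210:280,200:320],(342,200),interpolation=cv2.INTER_CUBIC)
b=cv2.resize(q[115:165,170:240],(280,200),interpolation=cv2.INTER_CUBIC)
o=np.zeros((600,800,3),np.uint8);o[:400]=a;o[400:,:342]=c;o[400:,400:680]=b
save(o,'crop1.png')
save(p[120:240,90:190],'oven1.png',5)
W=world('top',d)
for u,v in [(340,192),(362,221),(304,200),(329,223),(295,231),(249,205),(218,180),(248,173)]: 
    print(u,v,W[v,u].round(),p[v,u])
V=world('scene',e)
for u,v in [(290,235),(283,257)]: print(V[v,u].round(),q[v,u])
E
```

```text
340 192 [ 563. -224.    3.] [151 142 109]
362 221 [ 464. -294.    6.] [238 230 184]
304 200 [ 538. -103.   -1.] [ 34 115  57]
329 223 [ 459. -184.    2.] [182 156   0]
295 231 [435. -70.   7.] [ 20 115  51]
249 205 [520.  80.  75.] [200 135  73]
218 180 [608. 184.  11.] [173 229 246]
248 173 [625.  83.  50.] [240 241 242]
[ 565. -221.    2.] [155 141 101]
[ 472. -292.    2.] [248 241 196]
```

View pics/crop1.png

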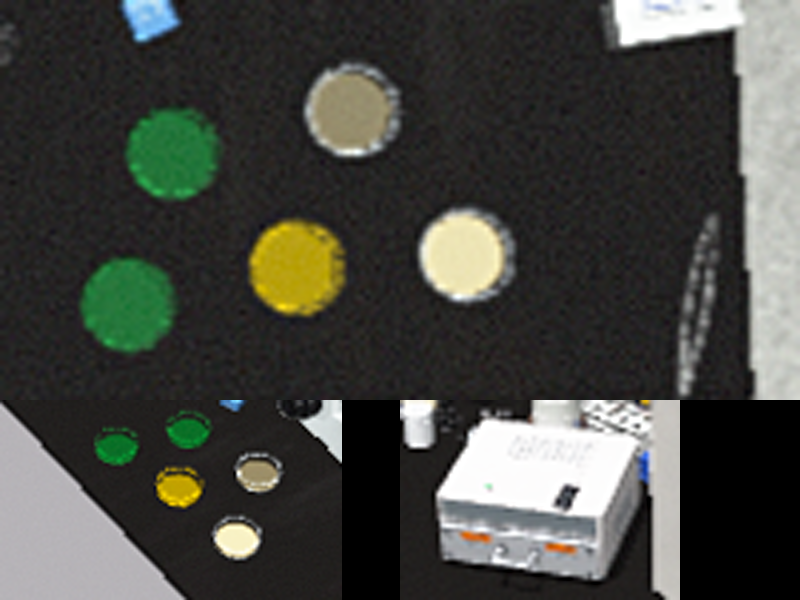

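View pics/oven1.png

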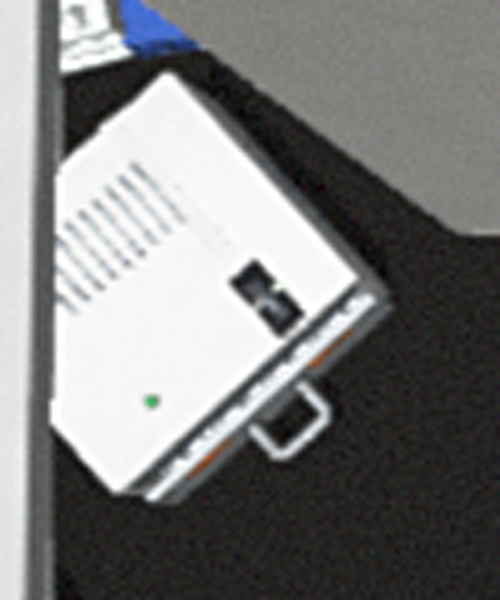

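Both clear-rimmed dishes, top (511,288) and (544,331), are agar dishes. The green and yellow ones are solid-coloured lookalikes. The oven crop shows the loop at (290,420) and the wheel slot at (267,298). Next I'll measure precisely.

```bash
python3 - <<'E'
from h import *
for n in('top','scene'):
    p,d=load(n);W=world(n,d);x,y,z=W[...,0],W[...,1],W[...,2]
    hsv=cv2.cvtColor(p,cv2.COLOR_RGB2HSV)
    m=(abs(z-96)<8)&(x>350)&(x<700)&(y>150)&(y<480)&(p.min(-1)>150)
    P=W[m][:,:2].astype(np.float32); print(n,'oven z',np.median(z[m]),len(P))
    r=cv2.minAreaRect(P);print(r)
    # dishes via color
    for nm,c in(('A',(563,-224)),('B',(467,-294))):
        mm=(np.hypot(x-c[0],y-c[1])<45)&(abs(z)<30)&(p.astype(int).max(-1)>90)
        v,u=np.nonzero(mm)
        (cu,cv_),rad=cv2.minEnclosingCircle(np.stack([u,v],1).astype(np.float32))
        print(nm,len(u),cu,cv_,rad,ray(n,cu,cv_,10).round(1),np.median(W[mm],0).round(1))
    m=(abs(z-75)<8)&(x>420)&(x<620)&(abs(y-80)<40)&(hsv[...,1]>90)&(hsv[...,0]<25)
    P=W[m][:,:2].astype(np.float32); print('hook',len(P),np.median(z[m]),cv2.minAreaRect(P))
    m=(abs(z-8)<7)&(x>420)&(x<620)&(abs(y-80)<50)&(p.min(-1)>60)
    P=W[m][:,:2].astype(np.float32); print('base',len(P),cv2.minAreaRect(P))
p,d=load('scene');W=world('scene',d)
for u,v in[(27,62),(60,60),(100,42),(104,72),(112,88),(118,120),(60,150)]:print((u,v),W[v,u].round())
E
```

```text
top oven z 96.24381064681273 1407
((602.967529296875, 418.21630859375), (194.07772827148438, 123.34766387939453), 0.02587800659239292)
A 271 340.247314453125 191.7957000732422 9.54037857055664 [ 562.7 -223.4   10. ] [ 562.7 -223.9    2.7]
B 278 363.0 220.5 9.708344459533691 [ 466.1 -295.8   10. ] [ 464.8 -297.1    2.9]
hook 144 74.27022213719997 ((493.4048767089844, 81.69013977050781), (104.06243896484375, 13.675859451293945), 1.6244672536849976)
base 322 ((528.157470703125, 82.53987121582031), (178.26121520996094, 58.47572326660156), 1.5728591680526733)
scene oven z 94.82837007626819 430
((659.90087890625, 351.2992858886719), (179.00770568847656, 356.9155578613281), 25.247390747070312)
A 146 290.5 234.5 7.905794143676758 [ 563.2 -225.9   10. ] [ 564.2 -224.9    2.3]
B 180 283.0 257.25 8.310484886169434 [ 466.1 -298.3   10. ] [ 466.3 -297.7    2.3]
hook 71 72.07498162616098 ((490.5278625488281, 77.40906524658203), (102.54481506347656, 19.12619972229004), 2.816171407699585)
base 211 ((525.8780517578125, 82.28715515136719), (183.67129516601562, 67.48905181884766), 9.42389965057373)
(27, 62) [-88. 187. 712.]
(60, 60) [ -7. 170. 705.]
(100, 42) [231. 560. 584.]
(104, 72) [218. 547. 472.]
(112, 88) [233. 535. 405.]
(118, 120) [227. 524. 265.]
(60, 150) [-89. 103. 472.]
```

```bash
python3 - <<'E'
from h import *
p,d=load('top');W=world('top',d);x,y,z=W[...,0],W[...,1],W[...,2]
def fit(name,th,pr=True):
    p,d=load(name);W=world(name,d);x,y,z=W[...,0],W[...,1],W[...,2]
    m=((abs(z-96)<9)&(np.hypot(x-530,y-320)<190)&(p.min(-1)>90)).astype(np.uint8)
    m=cv2.morphologyEx(m,cv2.MORPH_OPEN,np.ones((3,3)))
    n,l,s,c=cv2.connectedComponentsWithStats(m,connectivity=4)
    k=1+np.argmax(s[1:,4]);print(name,s[k],c[k])
    v,u=np.nonzero(l==k)
    P=np.array([ray(name,a,b,96)[:2] for a,b in zip(u,v)])
    best=None
    for t in np.radians(np.arange(25,60,.25)):
        a=np.array([np.cos(t),np.sin(t)]);b=np.array([-a[1],a[0]])
        A=np.percentile(P@a,[.7,99.3]);B=np.percentile(P@b,[.7,99.3])
        # sharpness: count near edges
        f=lambda q,e,s:np.sum((s*(q-e)<4)&(s*(q-e)>-2))
        sc=f(P@a,A[0],1)+f(P@a,A[1],-1)+f(P@b,B[0],1)
        if best is None or sc>best[0]:best=(sc,np.degrees(t),A,B,a,b)
    sc,t,A,B,a,b=best;print('yaw',t,'ext',A,B,A[1]-A[0],B[1]-B[0])
    # centre from front edge? and right edge
    print('centre', a*A.mean()+b*(B[0]-1+100))
fit('top',0);fit('scene',0)
# loop and wheel in top
for nm,(u,v),h in(('loop ctr',(90+290/5,120+420/5),40),('wheel',(90+267/5,120+298/5),97),('tl slot',(90+250/5,120+265/5),96)):
    print(nm,ray('top',u-.5,v-.5,h).round(1))
E
```

```text
top [ 110  153   51   66 1563] [131.07997441 183.1490723 ]
yaw 42.0 ext [692.59729038 795.22553264] [-149.17990505   41.51836403] 102.62824226562122 190.69826907846982
centre [586.41082637 460.48295708]
scene [180 131  44  14 422] [203.74881517 137.11611374]
yaw 43.25 ext [677.98569994 787.93005557] [-168.53632663   23.25920132] 109.94435563017112 191.79552795313288
centre [581.51034852 451.56202879]
loop ctr [531.  410.5  40. ]
wheel [604.1 409.   97. ]
tl slot [625.1 420.2  96. ]
```

```bash
cat > oven.py <<'E'
from h import *
from scipy.optimize import minimize
def fit(name):
    p,d=load(name);W=world(name,d);x,y,z=W[...,0],W[...,1],W[...,2]
    g=(np.hypot(x-590,y-440)<190)
    m=((abs(z-96)<10)&g&(p.min(-1)>100)).astype(np.uint8)
    m=cv2.morphologyEx(m,cv2.MORPH_OPEN,np.ones((3,3)))
    n,l,s,c=cv2.connectedComponentsWithStats(m,connectivity=4)
    k=1+np.argmax(s[1:,4])
    m=cv2.morphologyEx((l==k).astype(np.uint8),cv2.MORPH_CLOSE,np.ones((9,9)))
    v,u=np.nonzero(m)
    P=np.array([ray(name,a,b,96)[:2] for a,b in zip(u,v)])
    # candidate negative points: other pixels not occluded (not high above)
    o=(z<300)&(m==0); 
    v,u=np.nonzero(o&(abs(x-590)<260)&(abs(y-440)<260)); Q=np.array([ray(name,a,b,96)[:2] for a,b in zip(u,v)])
    def cost(w):
        c,s_=np.cos(w[2]),np.sin(w[2])
        def ins(P,k=2.):
            a=(P-w[:2])@[c,s_];b=(P-w[:2])@[-s_,c]
            dd=np.minimum(90-abs(a),100-abs(b)); return 1/(1+np.exp(-dd/k))
        return np.sum(1-ins(P))+np.sum(ins(Q))
    r=min((minimize(cost,[590+i,435+j,.7],method='Nelder-Mead',options=dict(initial_simplex=None,maxiter=600)) for i in(-20,20) for j in(-20,20)),key=lambda r:r.fun)
    print(name,len(P),r.fun,r.x[:2],np.degrees(r.x[2])); return r.x
if __name__=='__main__':
    for n in('top','scene'):
        w=fit(n);a=np.array([np.cos(w[2]),np.sin(w[2])]);b=np.array([-a[1],a[0]])
        print('loop pred (y=0)',w[:2]-a*(98+13.5))
    a_=ray('top',90+290/5-.5,120+420/5-.5,40)[:2]; k=ray('top',90+267/5-.5,120+298/5-.5,97)[:2]
    print('in oven: loop',[(a_-w[:2])@a,(a_-w[:2])@b],'wheel',[(k-w[:2])@a,(k-w[:2])@b])
E
python3 oven.py
```

```text
Traceback (most recent call last):
  File "oven.py", line 26, in <module>
    w=fit(n);a=np.array([np.cos(w[2]),np.sin(w[2])]);b=np.array([-a[1],a[0]])
  File "oven.py", line 12, in fit
    P=np.array([ray(name,a,b,96)[:2] for a,b in zip(u,v)])
                ~~~^^^^^^^^^^^^^
  File "h.py", line 16, in ray
    m=camera_model(n);R=np.array(m['R']);t=np.array(m['t'])
ValueError: time passes only in moves, steps and waits
```

```bash
python3 - <<'E'
s=open('h.py').read()
s=s.replace("import numpy as np, cv2\n","import numpy as np, cv2, functools, bench\ncamera_model=functools.cache(bench.camera_model)\n")
open('h.py','w').write(s)
E
python3 oven.py
```

```text
top 3048 159.89117613469165 [615.22127131 486.77639881] 42.30225029651455
loop pred (y=0) [532.75535152 411.73226464]
scene 881 70.66175107986355 [609.6433389  477.53721856] 42.99948546651877
loop pred (y=0) [528.09671828 401.49513372]
in oven: loop [np.float64(-103.29158301038481), np.float64(4.616330388807597)] wheel [np.float64(-50.785962162394085), np.float64(-46.32855623056162)]
```

drive_tool(
  plan=[
    [[-1,10,-36,0,1.6],[-1,10,-36,0,1.6],[-1,10,-36,0,1.6],[-1,10,-36,0,1.6],[-1,10,-36,0,1.6],[-1,10,-36,0,1.6],[-1,10,-36,0,1.6],[-1,10,-36,0,1.6],[-1,10,-36,0,1.7],[-1,27,-28,-10,1.7],[-1,27,-28,-10,1.7],[-1,27,-28,-10,1.7],[-1,27,-28,-10,1.7],[-1,27,-28,-10,1.7],[-1,24,-30,-10,1.7],[-1,0,0,0,0]],
  ],
)

```text
clock: 1.43
position: [493.8, 77.1, 168.5]
ee_rot: [1.0, 0.013, -0.002, 0.001]
contact_force: [0.1, 0.5, 0.2]
gripper_width: 85.4
grasp_force: 0.0
```

```bash
python3 - <<'E'
from h import *
s=read_state();print(s['position'],s['joints'].round(2))
p,d=cap('scene');t,_=cap('top')
c=p.copy()
X=s['position']
for P,col in((X,(255,0,0)),((493,80,75),(0,255,0)),((544,80,75),(0,255,0)),((441,80,75),(0,255,0))):
    u,v=pix('scene',P);cv2.circle(c,(round(u),round(v)),0,col,-1);print(u,v)
a=cv2.resize(c[130:230,190:290],(600,600),interpolation=cv2.INTER_NEAREST)
b=cv2.resize(t[160:240,225:275],(200,320),interpolation=cv2.INTER_NEAREST)
o=np.zeros((600,800,3),np.uint8);o[:,:600]=a;o[:320,600:]=b
save(o,'s2.png')
E
```

```text
[493.8342208   77.11960826 168.54430698] [ 0.48  0.23 -0.38  0.   -0.96  1.12]
230.7671220834757 168.9756302296466
230.52884653104974 186.91117336174136
240.65893621504654 182.47267260774063
219.91767889896357 191.56045851172834
```

View pics/s2.png

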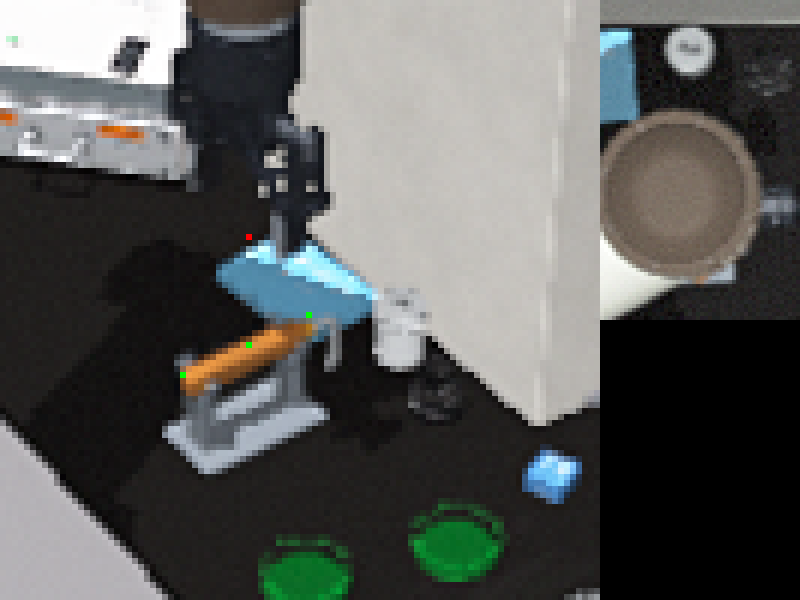

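drive_tool(
  plan=[
    [[-1,0,0,-30,0],[-1,0,0,-30,0],[-1,0,0,-15,0],[-1,0,0,0,0],[-1,0,0,0,0],[-1,0,0,0,0]],
  ],
)

```text
clock: 2.03
position: [493.0, 82.9, 97.8]
ee_rot: [1.0, 0.017, 0.001, -0.0]
contact_force: [-0.6, 0.6, 0.3]
gripper_width: 85.4
grasp_force: 0.0
```

drive_tool(
  plan=[
    [[-1,-0.5,-1.2,-26,0],[-1,0,0,-25,0],[-1,0,0,0,0],[-1,0,0,0,0],[0.3,0,0,0,0],[0.6,0,0,0,0],[0.8,0,0,0,0],[1,0,0,0,0],[1,0,0,0,0],[1,0,0,0,0],[1,0,0,0,0]],
  ],
)

```text
clock: 2.95
position: [492.1, 80.6, 45.9]
ee_rot: [1.0, 0.016, 0.0, -0.0]
contact_force: [0.4, 0.5, 5.0]
gripper_width: 14.9
grasp_force: 59.0
```

drive_tool(
  plan=[
    [[1,0,0,15,0],[1,0,0,25,0],[1,0,0,25,0],[1,-5,20,5,2],[1,-5,25,0,4],[1,-5,25,0,4],[1,-5,25,0,4],[1,-5,25,0,4],[1,-5,25,0,4],[1,-5,25,0,4],[1,-5,25,0,4],[1,-5,25,0,4],[1,-5,25,0,4],[1,-2,24,0,4],[1,0,0,0,2.4],[1,0,0,0,0],[1,0,0,0,0],[1,0,0,0,0]],
  ],
)

```text
clock: 4.45
position: [439.4, 348.6, 114.8]
ee_rot: [0.92, 0.392, -0.001, 0.0]
contact_force: [0.1, -0.0, -1.5]
gripper_width: 14.8
grasp_force: 58.7
```

```bash
python3 - <<'E'
from h import *
s=read_state();print(s['position'],s['ee_rot'],s['joints'].round(2))
p,d=cap('scene');t,_=cap('top')
a=cv2.resize(p[105:185,155:235],(600,600),interpolation=cv2.INTER_CUBIC)
b=cv2.resize(t[150:250,110:210],(600,600),interpolation=cv2.INTER_CUBIC)
save(np.hstack([a,b]),'s3.png',2/3)
E
```

```text
[439.43171486 348.59076654 114.83621764] [ 9.20174604e-01  3.91507555e-01 -6.69942145e-04  2.90768556e-04] [ 0.96  0.39 -0.31 -0.   -0.88  1.42]
```

View pics/s3.png

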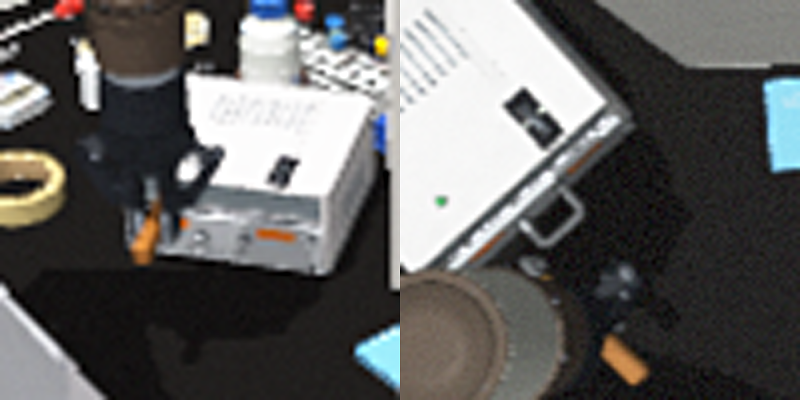

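The top crop shows the rod's bend at about pixel (143.7,216), the handle end at (166,239.5) and the loop centre at (148,204). The hook is held straight.

```bash
python3 - <<'E'
from h import *
s=read_state();X=s['position'];t=np.radians(46.1);a=np.array([np.cos(t),np.sin(t),0])
o=X+[0,0,19]
print('bend',pix('top',o+78*a+[0,0,3]),'tail',pix('top',o-50*a+[0,0,8]))
q,_=load('top')
# loop: bright gray pixels in the region, dark-bg
m=(q.min(-1)>75);
g=m[192:218,136:160].astype(int)
for r in g:print(''.join('.#'[k] for k in r))
n=camera_model('top')
for u,v in((140,201),(148,211),(154,196)):print(ray('top',u,v,43))
E
```

```text
bend (np.float64(139.75394510510137), np.float64(214.294304552646)) tail (np.float64(170.12797262775126), np.float64(243.95212847849928))
########.#######...#....
#######..######.........
######.#######..##......
#####.#######...........
####.###########........
##..########.###........
#..##############.......
..###########..###......
.###########....###.....
###########......###....
##########........##....
########.........###....
######...........###....
#######.........###.....
#######........###......
###.####.....####.......
###..####...###.........
##.....##..###..........
........#####...........
.........##.............
........................
........................
........................
....###.##..............
....######..............
.....###................
[539.23689103 433.95999259  43.        ]
[506.50114969 407.6993313   43.        ]
[554.8438961  388.81196114  43.        ]
```

drive_tool(
  plan=[
    [[1,12,3,0,-1],[1,12,3,0,-1],[1,12,4,0,-1.8],[1,0,0,0,0],[1,0,0,0,0],[1,0,0,-12,0],[1,0,0,-12,0],[1,0,0,-5,0],[1,0,0,0,0],[1,0,0,0,0]],
  ],
)

```text
clock: 5.38
position: [475.5, 359.3, 86.5]
ee_rot: [0.932, 0.362, -0.0, 0.0]
contact_force: [0.8, 0.3, -1.2]
gripper_width: 15.2
grasp_force: 58.7
```

```bash
python3 - <<'E'
from h import *
s=read_state();print(s['position'],s['ee_rot'],s['contact_force'])
p,d=cap('scene');t,_=cap('top')
a=cv2.resize(p[125:165,170:210],(600,600),interpolation=cv2.INTER_CUBIC)
b=cv2.resize(t[185:245,125:185],(600,600),interpolation=cv2.INTER_CUBIC)
save(np.hstack([a,b]),'s4.png',2/3)
E
```

```text
[475.49650891 359.25231842  86.45099759] [ 9.32286393e-01  3.61720914e-01 -1.51520808e-04  1.97006572e-04] [ 0.7777017   0.30176259 -1.19038021]
```

View pics/s4.png

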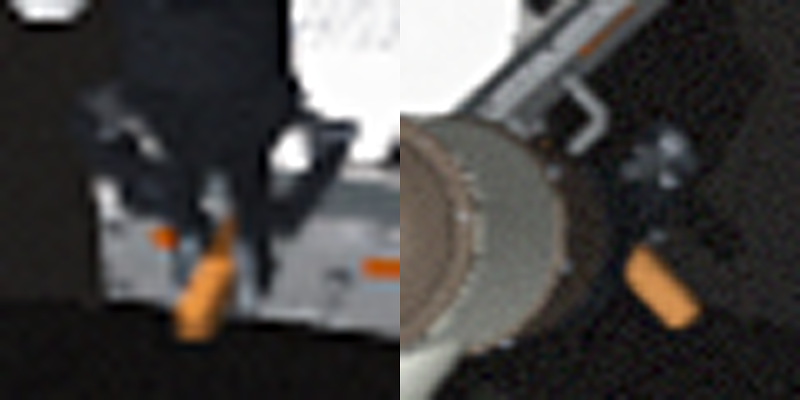

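drive_tool(
  plan=[
    [[1,0,0,-8,0],[1,0,0,-8,0],[1,0,0,-5,0],[1,0,0,0,0],[1,0,0,0,0]],
  ],
)

```text
clock: 5.9
position: [475.5, 359.2, 64.6]
ee_rot: [0.932, 0.362, -0.001, 0.0]
contact_force: [-0.9, -0.2, -1.6]
gripper_width: 15.2
grasp_force: 58.7
```

drive_tool(
  plan=[
    [[1,0,0,-6,0],[1,0,0,-5,0],[1,0,0,0,0],[1,-5,-4.5,0,0],[1,-5,-4.5,0,0],[1,-5,-4.5,0,0],[1,-5,-4.5,0,0],[1,-5,-4.5,0,0]],
  ],
)

```text
clock: 6.57
position: [450.3, 336.6, 54.5]
ee_rot: [0.932, 0.362, 0.0, -0.0]
contact_force: [1.3, 1.7, -3.8]
gripper_width: 15.1
grasp_force: 58.4
```

drive_tool(
  plan=[
    [[1,-6,-5.4,0,0],[1,-6,-5.4,0,0],[1,-6,-5.4,0,0],[1,-6,-5.4,0,0],[1,-6,-5.4,0,0],[1,-6,-5.4,0,0],[1,-6,-5.4,0,0],[1,-6,-5.4,0,0],[1,-6,-5.4,0,0],[1,-6,-5.4,0,0],[1,-6,-5.4,0,0],[1,-6,-5.4,0,0],[1,-6,-5.4,0,0],[1,-6,-5.4,0,0],[1,-6,-5.4,0,0],[1,0,0,0,0]],
  ],
)

```text
clock: 7.9
position: [358.8, 253.9, 54.1]
ee_rot: [0.932, 0.361, -0.001, 0.001]
contact_force: [-0.7, -0.2, -1.6]
gripper_width: 14.9
grasp_force: 58.9
```

drive_tool(
  plan=[
    [[1,-3,-2.7,0,0],[1,-3,-2.7,0,0],[1,0,0,0,0],[1,0,0,0,0]],
  ],
)

```text
clock: 8.23
position: [354.4, 250.3, 54.3]
ee_rot: [0.932, 0.362, -0.0, 0.0]
contact_force: [-0.9, 0.2, -1.9]
gripper_width: 15.0
grasp_force: 58.9
```

drive_tool(
  plan=[
    [[1,-3,-2.7,0,0],[1,-3,-2.7,0,0],[1,0,0,0,0]],
  ],
)

```text
clock: 8.48
position: [352.6, 249.8, 55.2]
ee_rot: [0.932, 0.362, 0.006, -0.003]
contact_force: [14.2, 5.9, -12.0]
gripper_width: 14.5
grasp_force: 59.4
```

```bash
python3 - <<'E'
from h import *
s=read_state();print(s['position'],s['contact_force'])
p,d=cap('scene');t,_=cap('top')
a=cv2.resize(p[105:185,155:235],(600,600),interpolation=cv2.INTER_CUBIC)
b=cv2.resize(t[170:270,110:210],(600,600),interpolation=cv2.INTER_CUBIC)
save(np.hstack([a,b]),'s5.png',2/3)
E
```

```text
[352.55796939 249.8434458   55.16925809] [ 14.20648182   5.8764468  -12.02911403]
```

View pics/s5.png

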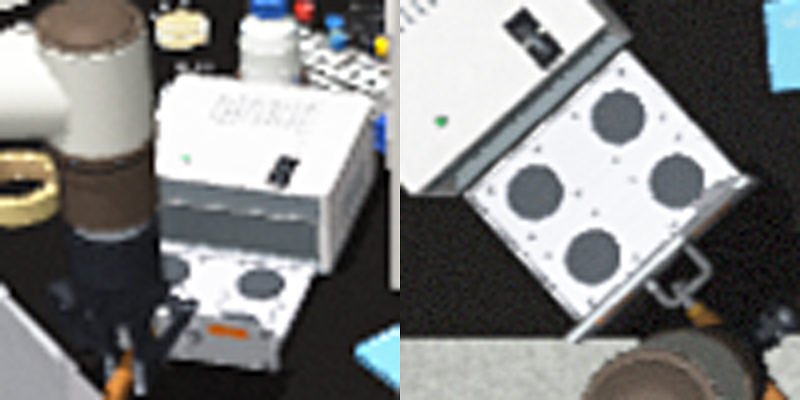

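The top crop shows the drawer out, with pads at view (677,181), (592,256), (618,117) and (535,191). The hook is in the loop at (685,290).

drive_tool(
  plan=[
    [[1,4,3.6,0,0],[1,5,4.5,0,0],[1,0,0,0,0],[1,0,0,15,0],[1,0,0,25,0],[1,0,0,20,0],[1,13,-17,0,-4],[1,13,-17,0,-4],[1,13,-17,0,-4],[1,13,-17,0,-4],[1,13,-17,0,-4],[1,13,-17,0,-4],[1,13,-17,0,-4],[1,13,-17,0,-4],[1,13,-17,0,-4],[1,13,-20,0,-4.4],[1,0,0,0,0],[1,0,0,0,0],[1,0,0,0,0]],
  ],
)

```text
clock: 10.17
position: [486.9, 80.2, 114.0]
ee_rot: [1.0, 0.018, -0.001, 0.0]
contact_force: [-0.6, -0.8, -0.7]
gripper_width: 15.3
grasp_force: 61.5
```

drive_tool(
  plan=[
    [[1,5.2,0.4,-10,-0.2],[1,0,0,-20,0],[1,0,0,-15,0],[1,0,0,0,0],[1,0,0,-10,0],[1,0,0,-8,0],[1,0,0,-4,0],[1,0,0,0,0],[1,0,0,0,0]],
  ],
)

```text
clock: 10.92
position: [493.1, 81.0, 47.5]
ee_rot: [1.0, 0.016, 0.0, 0.0]
contact_force: [0.4, 0.6, -1.6]
gripper_width: 15.1
grasp_force: 61.6
```

drive_tool(
  plan=[
    [[1,0,0,-1.3,0],[1,0,0,0,0],[1,0,0,0,0],[-1,0,0,0,0],[-1,0,0,0,0],[-1,0,0,0,0],[-1,0,0,0,0],[-1,0,0,30,0],[-1,0,0,35,0],[-1,-10,-35,10,0],[-1,-10,-35,0,0],[-1,-10,-35,0,0],[-1,-10,-35,0,0],[-1,0,-30,0,0],[-1,0,0,0,0],[-1,0,0,0,0]],
  ],
)

```text
clock: 12.25
position: [452.7, -90.6, 121.2]
ee_rot: [1.0, 0.014, 0.0, -0.0]
contact_force: [-0.3, -0.2, 0.7]
gripper_width: 85.3
grasp_force: 0.0
```

```bash
cat > look.py <<'E'
from h import *
s=read_state();print(s['clock'],s['position'].round(1),s['ee_rot'].round(3))
for n in('top','scene'):
    p,d=cap(n);W=world(n,d);x,y,z=W[...,0],W[...,1],W[...,2]
    hsv=cv2.cvtColor(p,cv2.COLOR_RGB2HSV).astype(int)
    for zz,h in ((3,8),):
        m=((abs(z-zz)<14)&(x>350)&(x<680)&(y<0)&(y>-420)&(hsv[...,2]>110)&(hsv[...,1]>25)&(hsv[...,1]<110)&(hsv[...,0]>15)&(hsv[...,0]<40)).astype(np.uint8)
        k,l,st,c=cv2.connectedComponentsWithStats(m)
        for i in range(1,k):
            if st[i,4]>40: print(n,'agar',c[i].round(1),st[i,4],ray(n,*c[i],9).round(1))
    g=(hsv[...,1]<60)&(hsv[...,2]>50)&(hsv[...,2]<130)
    m=(g&(abs(z-20)<14)&(np.hypot(x-470,y-355)<140)).astype(np.uint8)
    m=cv2.morphologyEx(m,cv2.MORPH_OPEN,np.ones((3,3)))
    k,l,st,c=cv2.connectedComponentsWithStats(m)
    for i in range(1,k):
        if st[i,4]>40: print(n,'pad',c[i].round(1),st[i,2:],ray(n,*c[i],22).round(1),z[l==i].mean().round(1))
    m=(abs(z-75)<9)&(x>420)&(x<620)&(abs(y-80)<40)&(hsv[...,1]>90)&(hsv[...,0]<25)
    if m.sum()>20: print('hook',m.sum(),np.median(z[m]).round(1),cv2.minAreaRect(W[m][:,:2].astype(np.float32)))
E
python3 look.py
```

```text
12.25 [452.7 -90.6 121.2] [ 1.     0.014  0.    -0.   ]
top agar [339.5 192. ] 192 [ 562.1 -221.2    9. ]
top agar [362.4 220.5] 214 [ 466.1 -294.1    9. ]
top pad [164.5 198.6] [ 12  12 122] [547.3 360.   22. ] 22.4
top pad [178.6 214.9] [ 12  13 124] [493.  313.1  22. ] 22.0
top pad [143.3 217.6] [ 13  12 129] [485.7 429.1  22. ] 22.4
top pad [157.7 233.9] [ 12  13 131] [432.1 381.4  22. ] 22.1
hook 104 74.0 ((510.7978210449219, 83.42503356933594), (12.729530334472656, 76.3150634765625), 89.7878646850586)
scene agar [290.2 236.2] 112 [ 556.8 -231.6    9. ]
scene agar [282.5 258.3] 141 [ 462.  -300.6    9. ]
hook 59 71.5 ((477.88055419921875, 76.52279663085938), (24.975643157958984, 76.72342681884766), 89.78248596191406)
```

drive_tool(
  plan=[
    [[-1,14,-16,-6,-6],[-1,14,-16,-6,-6],[-1,14,-16,-6,-6],[-1,14,-16,-6,-6],[-1,14,-17,-6,-6],[-1,14,-17,-6,-6],[-1,13,-17,-6,-7],[-1,13,-17,-6,-7],[-1,0,0,-6,0],[-1,0,0,0,0],[-1,0,0,0,0],[-1,0,0,0,0]],
  ],
)

```text
clock: 13.35
position: [562.8, -220.1, 67.2]
ee_rot: [0.913, -0.407, -0.0, 0.0]
contact_force: [-0.2, 0.4, 0.8]
gripper_width: 85.3
grasp_force: 0.0
```

drive_tool(
  plan=[
    [[-1,-0.5,-2.4,-25,0],[-1,0,0,-25,0],[-1,0,0,-15,0],[-1,0,0,0,0],[-1,0,0,0,0],[1,0,0,0,0],[1,0,0,0,0],[1,0,0,0,0],[1,0,0,0,0],[1,0,0,0,0]],
  ],
)

```text
clock: 14.18
position: [563.9, -223.7, 4.6]
ee_rot: [0.913, -0.408, 0.002, -0.0]
contact_force: [-0.8, 1.4, 6.0]
gripper_width: 56.5
grasp_force: 62.4
```

```bash
python3 - <<'E'
from h import *
p,d=cap('scene');t,_=cap('top')
a=cv2.resize(p[200:260,260:320],(600,600),interpolation=cv2.INTER_CUBIC)
b=cv2.resize(t[165:225,310:370],(600,600),interpolation=cv2.INTER_CUBIC)
save(np.hstack([a,b]),'s6.png',2/3)
E
```

```text
(no output)
```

View pics/s6.png

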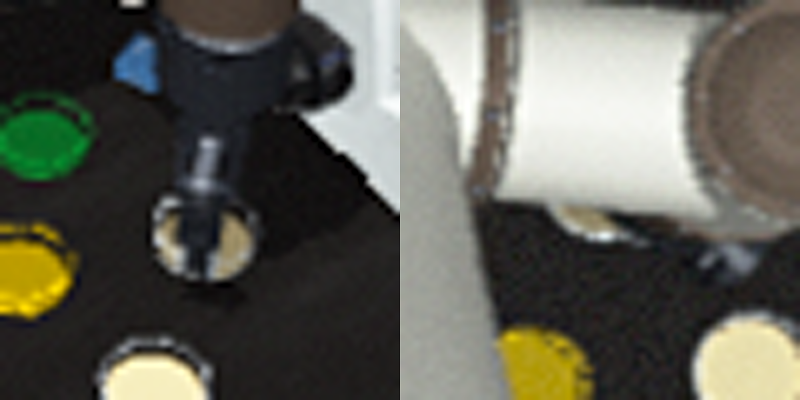

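The scene crop shows the finger over the dish at view (205,240), and the dish looks tilted. I'll open up and look again.

drive_tool(
  plan=[
    [[-1,0,0,0,0],[-1,0,0,0,0],[-1,0,0,0,0],[-1,0,0,0,0],[-1,0,0,30,0],[-1,0,0,30,0],[-1,0,0,0,0],[-1,0,0,0,0]],
  ],
)

```text
clock: 14.95
position: [563.7, -223.9, 64.0]
ee_rot: [0.913, -0.408, 0.002, -0.001]
contact_force: [-1.4, 0.2, -1.0]
gripper_width: 85.6
grasp_force: 0.0
```

```bash
python3 look.py; python3 - <<'E'
from h import *
p,d=load('scene')
W=world('scene',d);x,y,z=W[...,0],W[...,1],W[...,2]
m=(np.hypot(x-563,y+223)<26)&(z<30); A=np.c_[x[m],y[m],np.ones(m.sum())];print('plane',np.linalg.lstsq(A,z[m],rcond=None)[0],z[m].mean())
E
```

```text
14.95 [ 563.7 -223.9   64. ] [ 0.913 -0.408  0.002 -0.001]
top agar [338.7 196.3] 57 [ 547.8 -217.9    9. ]
top agar [362.4 220.5] 211 [ 466.1 -294.3    9. ]
top pad [164.2 198.7] [ 13  13 126] [547.  360.9  22. ] 22.2
top pad [178.8 214.9] [ 13  13 132] [493.  312.4  22. ] 21.8
top pad [143.5 217.5] [ 13  12 125] [486.3 428.4  22. ] 21.8
top pad [157.9 233.8] [ 13  13 137] [432.1 380.5  22. ] 21.6
hook 148 74.1 ((496.60223388671875, 82.71794128417969), (104.69728088378906, 13.892024040222168), 1.7102957963943481)
scene agar [290.1 236.4] 110 [ 556.1 -231.8    9. ]
scene agar [282.6 258.3] 140 [ 462.2 -300.6    9. ]
hook 78 71.7 ((492.7477111816406, 79.16683197021484), (104.40238189697266, 26.18944549560547), 8.029126167297363)
plane [-1.46040957e-02  1.32195317e-02  1.37209002e+01] 2.5571826943014586
```

drive_tool(
  plan=[
    [[-1,0,0,0,7],[-1,0,0,0,7],[-1,0,0,0,7],[-1,0,0,0,7],[-1,0,0,0,7],[-1,0,0,0,7],[-1,0,0,0,7],[-1,0,0,0,7],[-1,0,0,-10,7],[-1,0,0,-10,7],[-1,0,0,-10,7],[-1,0,0,-10,7],[-1,0,0,-10,6],[-1,0,0,0,0],[-1,0,0,0,0],[-1,0,0,0,0]],
  ],
)

```text
clock: 16.38
position: [562.3, -223.7, 11.7]
ee_rot: [0.935, 0.356, -0.0, -0.0]
contact_force: [0.1, -0.6, 0.5]
gripper_width: 85.2
grasp_force: 0.0
```

drive_tool(
  plan=[
    [[-1,0,0,-8,0],[-1,0,0,-3.7,0],[-1,0,0,0,0],[-1,0,0,0,0],[1,0,0,0,0],[1,0,0,0,0],[1,0,0,0,0],[1,0,0,0,0],[1,0,0,0,0],[1,0,0,0,0]],
  ],
)

```text
clock: 17.22
position: [563.2, -223.8, 1.2]
ee_rot: [0.934, 0.357, 0.001, 0.001]
contact_force: [-0.8, -0.4, 5.9]
gripper_width: 57.2
grasp_force: 64.1
```

drive_tool(
  plan=[
    [[1,0,0,15,0],[1,0,0,25,0],[1,0,0,40,0],[1,0,0,0,0],[1,0,0,0,0]],
  ],
)

```text
clock: 17.63
position: [563.9, -223.8, 82.6]
ee_rot: [0.934, 0.357, 0.002, 0.001]
contact_force: [-1.2, -0.8, -1.4]
gripper_width: 57.1
grasp_force: 63.9
```

```bash
python3 - <<'E'
from h import *
s=read_state();print(s['position'],s['gripper_width'],s['contact_force'])
p,d=cap('scene');W=world('scene',d);x,y,z=W[...,0],W[...,1],W[...,2]
X=s['position'];hsv=cv2.cvtColor(p,cv2.COLOR_RGB2HSV)
m=(np.hypot(x-X[0],y-X[1])<35)&(z<X[2]+20)&(z>40)&(hsv[...,1]>25)
print(m.sum(),W[m].mean(0));A=np.c_[x[m],y[m],np.ones(m.sum())];k=np.linalg.lstsq(A,z[m],rcond=None)[0];print(k,np.std(A@k-z[m]))
u,v=pix('scene',X);u,v=int(u),int(v)
save(p[v-30:v+30,u-30:u+30],'s7.png',8)
E
```

```text
[ 563.87503804 -223.84498851   82.60833503] 57.104104061650446 [-1.18852561 -0.78830587 -1.39490898]
122 [ 560.88317226 -225.4544687    85.5687248 ]
[-6.26115806e-02 -4.00480953e-02  1.11657485e+02] 4.041485213549766
```

View pics/s7.png

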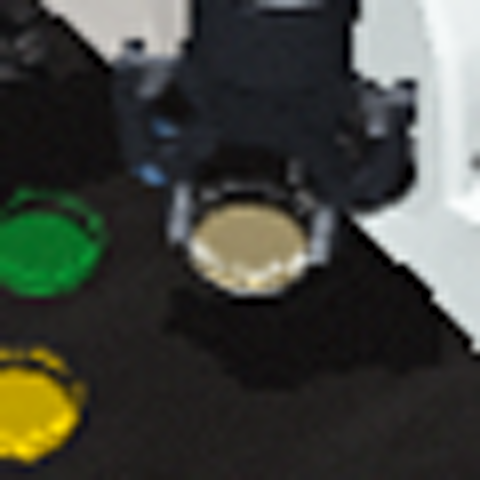

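drive_tool(
  plan=[
    [[1,0,0,25,0],[1,-4,20,25,0],[1,-4,30,0,0],[1,-4,30,0,0],[1,-4,30,0,0],[1,-4,30,0,0],[1,-4,30,0,0],[1,-4,30,0,0],[1,-4,30,0,0],[1,-4,30,0,0],[1,-4,30,0,0],[1,-4,30,0,0],[1,-4,30,0,0],[1,-4,30,0,0],[1,-4,30,0,0],[1,-4,30,0,0],[1,-4,30,0,0],[1,-4,30,0,0],[1,-2,20,0,0],[1,0,14,0,0]],
  ],
)

```text
clock: 19.35
position: [491.1, 311.7, 128.2]
ee_rot: [0.934, 0.357, -0.002, 0.001]
contact_force: [-0.6, -0.2, -0.0]
gripper_width: 57.4
grasp_force: 64.0
```

drive_tool(
  plan=[
    [[1,0,0,0,0],[1,0,0,-25,0],[1,0,0,-25,0],[1,0,0,-15,0],[1,0,0,0,0],[1,0,0,0,0],[1,0,0,0,0]],
  ],
)

```text
clock: 19.93
position: [493.1, 310.1, 66.0]
ee_rot: [0.934, 0.356, 0.0, -0.0]
contact_force: [0.6, 0.3, 0.3]
gripper_width: 56.7
grasp_force: 64.0
```

drive_tool(
  plan=[
    [[1,0.2,2.4,-15,0],[1,0,0,-13,0],[1,0,0,0,0],[1,0,0,0,0],[1,0,0,0,0]],
  ],
)

```text
clock: 20.35
position: [493.4, 313.2, 38.8]
ee_rot: [0.934, 0.357, 0.001, -0.0]
contact_force: [-0.2, -0.8, 0.2]
gripper_width: 57.2
grasp_force: 64.0
```

drive_tool(
  plan=[
    [[1,0,-0.6,-6,0],[1,0,0,-5,0],[1,0,0,-3,0],[1,0,0,0,0],[1,0,0,0,0],[1,0,0,0,0]],
  ],
)

```text
clock: 20.85
position: [492.8, 312.3, 23.3]
ee_rot: [0.934, 0.357, 0.0, -0.0]
contact_force: [0.5, -0.0, 0.5]
gripper_width: 57.5
grasp_force: 64.0
```

drive_tool(
  plan=[
    [[-0.5,0,0,0,0],[-0.62,0,0,0,0],[-0.65,0,0,0,0],[-0.65,0,0,0,0],[-0.65,0,0,8,0],[-0.65,0,0,12,0],[-0.65,0,0,30,0],[-0.65,-3,-6,40,0],[-0.8,-4,-34,15,0],[-1,-4,-34,0,0],[-1,0,0,0,0]],
  ],
)

```text
clock: 21.77
position: [480.1, 234.1, 130.3]
ee_rot: [0.935, 0.355, -0.0, -0.0]
contact_force: [0.0, 0.3, -1.1]
gripper_width: 85.4
grasp_force: 0.0
```

```bash
cat > pd.py <<'E'
from h import *
p,d=cap('top')
W=world('top',d);x,y,z=W[...,0],W[...,1],W[...,2]
hsv=cv2.cvtColor(p,cv2.COLOR_RGB2HSV).astype(int)
m=((abs(z-25)<22)&(np.hypot(x-480,y-360)<150)&(hsv[...,2]>100)&(hsv[...,1]>25)&(hsv[...,0]>14)&(hsv[...,0]<40)).astype(np.uint8)
k,l,st,c=cv2.connectedComponentsWithStats(m)
for i in range(1,k):
    if st[i,4]>30: print('agar in drawer',c[i].round(1),st[i,2:],ray('top',*c[i],25).round(1),z[l==i].mean().round(1),z[l==i].std().round(1))
save(p[180:260,120:200],'d%d.png'%int(read_state()['clock']),6)
E
python3 pd.py; python3 look.py
```

```text
21.8167 [481.  235.9 129.8] [ 0.935  0.355  0.    -0.   ]
top agar [358.6 207.3] 218 [ 510.  -283.1    9. ]
top pad [163.4 195.2] [10  6 41] [558.5 363.7  22. ] 21.8
top pad [142.2 216.6] [12 11 96] [489.  432.6  22. ] 22.1
hook 143 73.8 ((496.4041748046875, 82.3858413696289), (104.27273559570312, 13.21864128112793), 1.7826910018920898)
scene agar [289.8 251.4] 137 [ 505.3 -290.1    9. ]
scene pad [187.9 159. ] [ 9  7 48] [481.2 420.   22. ] 19.9
hook 79 71.6 ((491.24273681640625, 81.1623306274414), (106.90271759033203, 24.878597259521484), 2.0045523643493652)
```

drive_tool(
  plan=[
    [[-1,0,-25,0,-5],[-1,0,-28,0,-5],[-1,0,-28,0,-5],[-1,0,-28,0,-5],[-1,0,-28,0,-5],[-1,0,-28,0,-5],[-1,0,-28,0,-5],[-1,0,-28,0,-5],[-1,3,-28,0,-5],[-1,3,-28,0,-5],[-1,3,-28,0,-5],[-1,3,-28,0,-5],[-1,3,-28,0,-5],[-1,3,-28,-10,-5],[-1,3,-28,-10,-5],[-1,3,-28,-10,-5],[-1,3,-28,-10,-5],[-1,3,-28,-10,-5],[-1,2,-20,-10,0],[-1,0,0,0,0]],
  ],
)

```text
clock: 23.58
position: [513.6, -285.2, 65.3]
ee_rot: [0.912, -0.41, -0.002, 0.0]
contact_force: [0.0, 0.8, -0.8]
gripper_width: 85.5
grasp_force: 0.0
```

```bash
python3 pd.py; python3 look.py
```

```text
agar in drawer [178.1 214.8] [ 15  16 186] [493.4 314.3  25. ] 26.0 2.5
23.6333 [ 513.6 -283.9   66.2] [ 0.912 -0.409 -0.002  0.   ]
top agar [357.5 211.4] 86 [ 496.4 -278.8    9. ]
top pad [164.1 198.6] [ 13  12 127] [547.5 361.2  22. ] 21.8
top pad [143.2 217.8] [ 13  13 133] [485.3 429.2  22. ] 21.9
top pad [157.8 233.9] [ 13  13 130] [431.8 380.8  22. ] 22.1
hook 148 73.9 ((496.676025390625, 82.75799560546875), (104.68911743164062, 13.91179084777832), 1.7466790676116943)
scene agar [289.6 251.7] 134 [ 503.7 -291.1    9. ]
hook 78 72.6 ((489.3657531738281, 76.63629150390625), (99.87959289550781, 21.887435913085938), 6.676199436187744)
```

```bash
ls pics; cp pics/d23.png pics/dd.png 2>/dev/null
```

```text
crop1.png
d21.png
d23.png
oven1.png
s2.png
s3.png
s4.png
s5.png
s6.png
s7.png
scene0.png
top0.png
```

drive_tool(
  plan=[
    [[-1,-3.6,-1.1,-20,0],[-1,0,0,-25,0],[-1,0,0,-20,0],[-1,0,0,0,0],[-1,0,0,0,0],[1,0,0,0,0],[1,0,0,0,0],[1,0,0,0,0],[1,0,0,0,0],[1,0,0,0,0],[1,0,0,0,0]],
  ],
)

```text
clock: 24.65
position: [511.7, -284.1, 6.1]
ee_rot: [0.913, -0.408, 0.002, -0.0]
contact_force: [-1.4, 1.8, 6.4]
gripper_width: 56.7
grasp_force: 62.1
```

drive_tool(
  plan=[
    [[-1,0,0,0,0],[-1,0,0,0,0],[-1,0,0,0,0],[-1,0,0,10,0],[-1,0,0,0,7],[-1,0,0,0,7],[-1,0,0,0,7],[-1,0,0,0,7],[-1,0,0,0,7],[-1,0,0,0,7],[-1,0,0,0,7],[-1,0,0,0,7],[-1,0,0,0,7],[-1,0,0,0,7],[-1,0,0,0,7],[-1,0,0,0,7],[-1,0,0,0,6],[-1,0,0,0,0],[-1,0,0,0,0],[-1,0,0,0,0]],
  ],
)

```text
clock: 26.32
position: [510.1, -284.1, 13.7]
ee_rot: [0.935, 0.356, 0.0, 0.0]
contact_force: [-0.9, 0.7, -0.5]
gripper_width: 85.2
grasp_force: 0.0
```

drive_tool(
  plan=[
    [[-1,1,0,-8,0],[-1,0,0,-5.7,0],[-1,0,0,0,0],[-1,0,0,0,0],[1,0,0,0,0],[1,0,0,0,0],[1,0,0,0,0],[1,0,0,0,0],[1,0,0,0,0],[1,0,0,0,0]],
  ],
)

```text
clock: 27.15
position: [511.7, -284.2, 0.4]
ee_rot: [0.934, 0.357, 0.001, 0.001]
contact_force: [0.3, 0.4, 5.1]
gripper_width: 57.2
grasp_force: 64.1
```

drive_tool(
  plan=[
    [[1,0,0,20,0],[1,0,0,35,0],[1,0,10,35,0],[1,-4,25,25,0],[1,-4,32,15,0],[1,-4,35,0,0],[1,-4,35,0,0],[1,-4,35,0,0],[1,-4,35,0,0],[1,-4,35,0,0],[1,-4,35,0,0],[1,-4,35,0,0],[1,-4,35,0,0],[1,-4,35,0,0],[1,-4,35,0,0],[1,-4,35,0,0],[1,-4,35,0,0],[1,-4,35,0,0],[1,-4,35,0,0],[1,-4,30,0,0]],
  ],
)

```text
clock: 28.82
position: [442.2, 304.9, 129.2]
ee_rot: [0.934, 0.357, -0.0, 0.0]
contact_force: [0.1, -0.2, -0.1]
gripper_width: 57.3
grasp_force: 64.0
```

drive_tool(
  plan=[
    [[1,-4,30,0,0],[1,-4,25,0,0],[1,-4,14,0,0],[1,0,0,0,0],[1,0,0,-25,0],[1,0,0,-25,0],[1,0,0,-15,0],[1,0,0,0,0],[1,0,0,0,0],[1,0,0,0,0]],
  ],
)

```text
clock: 29.65
position: [431.6, 371.8, 65.5]
ee_rot: [0.934, 0.356, 0.001, -0.0]
contact_force: [0.2, 0.2, 0.3]
gripper_width: 57.3
grasp_force: 64.1
```

drive_tool(
  plan=[
    [[1,0.5,9.3,0,0],[1,0,0,-14,0],[1,0,0,-13,0],[1,0,0,0,0],[1,0,0,0,0],[1,0,0,0,0]],
  ],
)

```text
clock: 30.15
position: [432.1, 382.2, 38.7]
ee_rot: [0.934, 0.357, 0.001, -0.0]
contact_force: [0.4, -0.2, 0.0]
gripper_width: 57.4
grasp_force: 64.1
```

drive_tool(
  plan=[
    [[1,0,-1,-6,0],[1,0,0,-6,0],[1,0,0,-3.5,0],[1,0,0,0,0],[1,0,0,0,0],[1,0,0,0,0]],
  ],
)

```text
clock: 30.65
position: [432.0, 380.8, 22.4]
ee_rot: [0.934, 0.357, 0.001, -0.0]
contact_force: [1.9, -0.1, 2.4]
gripper_width: 57.3
grasp_force: 64.1
```

drive_tool(
  plan=[
    [[-0.5,0,0,0,0],[-0.62,0,0,0,0],[-0.65,0,0,0,0],[-0.65,0,0,0,0],[-0.65,0,0,8,0],[-0.65,0,0,12,0],[-0.65,0,0,30,0],[-0.65,0,0,40,0],[-0.8,5,-25,15,-3.5],[-1,5,-25,0,-3.5],[-1,5,-25,0,-3.5],[-1,5,-25,0,-3.5],[-1,5,-25,0,-3.5],[-1,5,-25,0,-3.5],[-1,5,-25,0,-3.5],[-1,5,-25,0,-3.5],[-1,5,-25,0,-3.5],[-1,6,-25,0,-3.5],[-1,6,-25,0,-3.5],[-1,6,-25,0,-1.3]],
  ],
)

```text
clock: 32.32
position: [494.6, 79.1, 127.8]
ee_rot: [1.0, 0.016, 0.0, -0.0]
contact_force: [-0.6, -0.2, -1.1]
gripper_width: 85.3
grasp_force: 0.0
```

drive_tool(
  plan=[
    [[-1,0,0,-5,0],[-1,0,0,0,0]],
  ],
)

```text
clock: 32.48
position: [494.1, 79.1, 121.9]
ee_rot: [1.0, 0.016, -0.0, 0.0]
contact_force: [-0.2, 0.2, 0.2]
gripper_width: 85.7
grasp_force: 0.0
```

```bash
python3 pd.py; python3 look.py; cp pics/d32.png pics/chk.png || ls pics
```

```text
agar in drawer [178.  214.9] [ 15  16 188] [493.1 314.4  25. ] 25.8 2.8
agar in drawer [155.9 231.7] [ 15  12 119] [439.2 386.4  25. ] 26.1 2.9
32.5333 [494.3  79.9 122.1] [ 1.     0.017 -0.     0.   ]
top pad [164.  198.5] [ 13  12 128] [547.7 361.4  22. ] 22.1
top pad [143.1 217.5] [ 13  12 129] [486.1 429.6  22. ] 21.5
hook 82 72.5 ((494.1956787109375, 76.67913818359375), (25.664207458496094, 109.27978515625), 87.8531723022461)
```

```bash
python3 -c "
from h import *
p,d=load('scene'); save(p[105:185,155:235],'chk2.png',6)"
```

```text
(no output)
```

View pics/chk2.png

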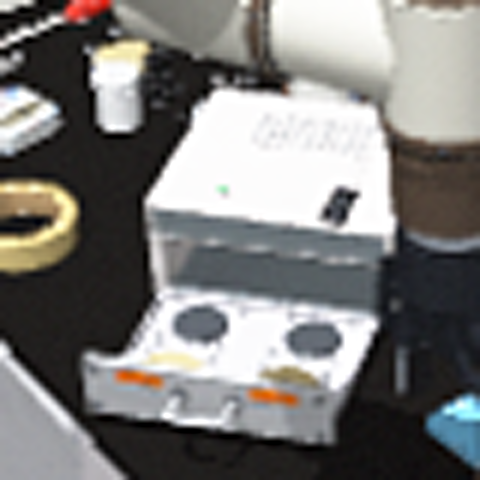

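The scene crop shows both agar dishes in the drawer, at view (172,357) and (290,375), with the far pads empty. Next I'll grip the hook.

drive_tool(
  plan=[
    [[-1,0.5,1.3,-25,0],[-1,0,0,-25,0],[-1,0,0,-26,0],[-1,0,0,0,0],[-1,0,0,0,0],[0.3,0,0,0,0],[0.6,0,0,0,0],[0.8,0,0,0,0],[1,0,0,0,0],[1,0,0,0,0],[1,0,0,0,0],[1,0,0,0,0]],
  ],
)

```text
clock: 33.63
position: [495.4, 81.7, 46.9]
ee_rot: [1.0, 0.017, 0.001, -0.0]
contact_force: [-2.2, 1.0, 4.8]
gripper_width: 15.2
grasp_force: 59.1
```

drive_tool(
  plan=[
    [[1,0,0,15,0],[1,0,0,30,0],[1,0,0,25,0],[1,-13,17,0,4],[1,-13,17,0,4],[1,-13,17,0,4],[1,-13,17,0,4],[1,-13,17,0,4],[1,-13,17,0,4],[1,-13,17,0,4],[1,-13,17,0,4],[1,-13,17,0,4],[1,-13,17,0,4],[1,-5,4,0,0.4],[1,0,0,0,0],[1,0,0,0,0],[1,0,0,0,0]],
  ],
)

```text
clock: 35.05
position: [360.2, 254.9, 115.9]
ee_rot: [0.933, 0.361, -0.0, 0.0]
contact_force: [0.0, -0.5, -1.2]
gripper_width: 15.0
grasp_force: 58.7
```

```bash
python3 pd.py; python3 look.py
```

```text
agar in drawer [178.1 214.9] [ 15  16 192] [493.  314.4  25. ] 25.6 2.5
agar in drawer [157.2 234.1] [ 16  16 199] [431.3 382.2  25. ] 26.4 2.8
35.1 [360.3 254.8 115.9] [ 0.933  0.361 -0.     0.   ]
top pad [164.  198.5] [ 13  12 129] [547.5 361.5  22. ] 22.1
top pad [143.1 217.5] [ 13  12 129] [486.  429.6  22. ] 21.9
```

drive_tool(
  plan=[
    [[1,0.3,0.3,-15,0],[1,0,0,-15,0],[1,0,0,-10,0],[1,0,0,-6,0],[1,0,0,-5,0],[1,0,0,0,0],[1,0,0,0,0]],
  ],
)

```text
clock: 35.78
position: [360.6, 256.0, 65.3]
ee_rot: [0.932, 0.361, 0.0, 0.0]
contact_force: [-0.5, 1.1, -0.8]
gripper_width: 15.1
grasp_force: 58.7
```

Tip below the wire top with no contact; lower further and push gently.

drive_tool(
  plan=[
    [[1,0,0,-6,0],[1,0,0,-5,0],[1,0,0,0,0],[1,3,2.7,0,0],[1,3,2.7,0,0],[1,3,2.7,0,0],[1,3,2.7,0,0],[1,4,3.6,0,0],[1,4,3.6,0,0],[1,4,3.6,0,0],[1,4,3.6,0,0],[1,4,3.6,0,0],[1,4,3.6,0,0],[1,4,3.6,0,0],[1,4,3.6,0,0]],
  ],
)

```text
clock: 37.03
position: [404.6, 295.6, 53.9]
ee_rot: [0.932, 0.361, -0.0, 0.0]
contact_force: [-0.8, -2.2, -2.1]
gripper_width: 15.1
grasp_force: 58.6
```

drive_tool(
  plan=[
    [[1,4,3.6,0,0],[1,4,3.6,0,0],[1,4,3.6,0,0],[1,4,3.6,0,0],[1,4,3.6,0,0],[1,4,3.6,0,0],[1,4,3.6,0,0],[1,4,3.6,0,0],[1,4,3.6,0,0],[1,4,3.6,0,0],[1,4,3.6,0,0],[1,4,3.6,0,0],[1,4,3.6,0,0],[1,4,3.6,0,0],[1,4,3.6,0,0],[1,4,3.6,0,0],[1,3,2.7,0,0],[1,2,1.8,0,0],[1,0,0,0,0]],
  ],
)

```text
clock: 38.62
position: [474.3, 358.7, 54.4]
ee_rot: [0.932, 0.362, 0.001, -0.0]
contact_force: [-0.5, -0.9, -1.8]
gripper_width: 14.9
grasp_force: 58.6
```

drive_tool(
  plan=[
    [[1,2,1.8,0,0],[1,2,1.8,0,0],[1,2,1.8,0,0],[1,1.5,1.3,0,0],[1,1.5,1.3,0,0],[1,0,0,0,0]],
  ],
)

```text
clock: 39.12
position: [482.9, 366.2, 54.2]
ee_rot: [0.932, 0.362, 0.001, -0.0]
contact_force: [-0.2, -0.5, -1.1]
gripper_width: 15.5
grasp_force: 58.8
```

drive_tool(
  plan=[
    [[1,1.5,1.3,0,0],[1,1.5,1.3,0,0],[1,1.5,1.3,0,0],[1,0,0,0,0]],
  ],
)

```text
clock: 39.45
position: [485.7, 368.1, 53.5]
ee_rot: [0.932, 0.361, -0.002, 0.001]
contact_force: [-3.6, -2.7, -0.5]
gripper_width: 15.1
grasp_force: 58.9
```

drive_tool(
  plan=[
    [[1,1.5,1.3,0,0],[1,1,0.9,0,0],[1,0,0,0,0]],
  ],
)

```text
clock: 39.7
position: [486.1, 368.0, 52.9]
ee_rot: [0.933, 0.361, -0.005, 0.002]
contact_force: [-8.0, -6.2, 2.3]
gripper_width: 14.9
grasp_force: 59.3
```

drive_tool(
  plan=[
    [[1,-5,-4.5,0,0],[1,-5,-4.5,0,0],[1,0,0,0,0],[1,0,0,10,0],[1,0,0,25,0],[1,-2,-10,27,0],[1,2,-25,0,-4],[1,2,-25,0,-4],[1,2,-25,0,-4],[1,2,-25,0,-4],[1,2,-25,0,-4],[1,2,-25,0,-4],[1,2,-25,0,-4],[1,2,-25,0,-4],[1,1,-25,0,-4],[1,0,-25,0,-4.2],[1,0,-20,0,0],[1,0,0,0,0],[1,0,0,0,0],[1,0,0,0,0]],
  ],
)

```text
clock: 41.37
position: [495.3, 83.3, 117.0]
ee_rot: [1.0, 0.019, 0.001, -0.0]
contact_force: [-0.9, 0.2, -0.4]
gripper_width: 15.0
grasp_force: 58.8
```

drive_tool(
  plan=[
    [[1,-1.3,-1.8,-15,-0.3],[1,0,0,-20,0],[1,0,0,-10,0],[1,0,0,0,0],[1,0,0,-10,0],[1,0,0,-8,0],[1,0,0,-5,0],[1,0,0,0,0],[1,0,0,0,0]],
  ],
)

```text
clock: 42.12
position: [493.2, 81.2, 48.3]
ee_rot: [1.0, 0.017, 0.0, 0.0]
contact_force: [0.5, -0.3, -1.6]
gripper_width: 14.9
grasp_force: 58.8
```

drive_tool(
  plan=[
    [[1,0,0,-1.6,0],[1,0,0,0,0],[1,0,0,0,0],[-1,0,0,0,0],[-1,0,0,0,0],[-1,0,0,0,0],[-1,0,0,0,0],[-1,0,0,30,0],[-1,0,0,35,0],[-1,-20,10,20,0],[0,-20,25,0,4],[1,-10,25,0,4],[1,0,0,0,4],[1,0,0,0,4],[1,0,0,0,4],[1,0,0,0,4],[1,0,0,0,4],[1,0,0,0,4],[1,0,0,0,4],[1,0,0,0,4]],
  ],
)

```text
clock: 43.78
position: [443.0, 140.9, 131.6]
ee_rot: [0.933, 0.359, 0.0, -0.0]
contact_force: [-0.4, -0.4, -0.4]
gripper_width: 0.1
grasp_force: 0.0
```

```bash
python3 look.py; python3 oven.py; python3 - <<'E'
from h import *
p,d=load('top');q,e=load('scene')
W=world('top',d);x,y,z=W[...,0],W[...,1],W[...,2]
m=(abs(z-92)<16)&(np.hypot(x-604,y-409)<40)&(p.max(-1)<120)
v,u=np.nonzero(m);print('slot px',u.mean(),v.mean(),len(u),ray('top',(u.min()+u.max())/2,(v.min()+v.max())/2,96))
r=cv2.minAreaRect(np.array([ray('top',a,b,96)[:2] for a,b in zip(u,v)],np.float32));print(r)
a=cv2.resize(p[165:195,130:160],(600,600),interpolation=cv2.INTER_NEAREST)
b=cv2.resize(q[120:160,185:225],(600,600),interpolation=cv2.INTER_CUBIC)
save(np.hstack([a,b]),'w1.png',2/3)
E
```

```text
43.7833 [443.  140.9 131.6] [ 0.933  0.359  0.    -0.   ]
hook 143 74.0 ((493.423095703125, 82.37294006347656), (104.51428985595703, 13.080097198486328), 1.715229868888855)
hook 77 71.7 ((490.82757568359375, 80.38721466064453), (108.6072769165039, 23.872711181640625), 1.442134976387024)
top 3036 163.93606585665583 [615.2048994  486.94142222] 42.59793770276365
loop pred (y=0) [533.12735772 411.47270584]
scene 313 25.726699114967776 [603.43298547 502.84739339] -35.502114393417536
loop pred (y=0) [512.66149465 567.59912274]
in oven: loop [np.float64(-5.359619396513942), np.float64(-117.29663353036506)] wheel [np.float64(55.02931765932601), np.float64(-76.00016909865924)]
slot px 144.07692307692307 180.25 104 [594.97123857 398.01147065  96.        ]
((600.51220703125, 405.1900939941406), (55.956634521484375, 56.5696907043457), 45.08226776123047)
```

View pics/w1.png

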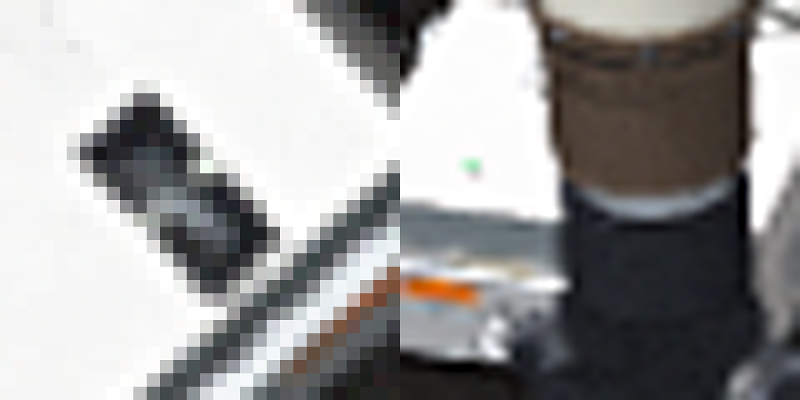

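The top crop shows the slot centre at about view (175,198) and the pointer marks at (205,165) and (150,205). No orange is visible yet. The crown is at about (604.5,409.3).

drive_tool(
  plan=[
    [[1,13,22,0,0],[1,13,22,0,0],[1,13,22,0,0],[1,13,22,0,0],[1,13,22,0,0],[1,13,22,0,0],[1,13,22,0,0],[1,13,22,0,0],[1,13,22,0,0],[1,13,22,0,0],[1,13,22,0,0],[1,12,20,0,0.4],[1,0,0,-12,0],[1,0,0,0,0],[1,0,0,0,0],[1,0,0,0,0]],
  ],
)

```text
clock: 45.22
position: [597.7, 402.0, 119.4]
ee_rot: [0.933, 0.36, -0.0, 0.0]
contact_force: [0.1, -0.3, -0.2]
gripper_width: -0.4
grasp_force: 0.0
```

drive_tool(
  plan=[
    [[1,0,1.2,-8,0],[1,0,0,-7,0],[1,0,0,0,0],[1,0,0,-2,0],[1,0,0,-1,0],[1,0,0,0,0],[1,0,0,0,0]],
  ],
)

```text
clock: 45.8
position: [598.2, 404.0, 102.1]
ee_rot: [0.933, 0.361, 0.0, 0.0]
contact_force: [-0.1, -1.3, 2.2]
gripper_width: -0.0
grasp_force: 1.1
```

drive_tool(
  plan=[
    [[1,0,0,-1.2,0],[1,0,0,0,0],[1,1.5,1.3,0,0],[1,1.5,1.3,0,0],[1,1.5,1.3,0,0],[1,1.5,1.3,0,0],[1,1.5,1.3,0,0]],
  ],
)

```text
clock: 46.38
position: [606.2, 411.2, 102.0]
ee_rot: [0.933, 0.361, 0.001, -0.0]
contact_force: [-0.9, -0.0, 5.3]
gripper_width: -0.0
grasp_force: 2.7
```

drive_tool(
  plan=[
    [[1,1.5,1.3,0,0],[1,1.5,1.3,0,0],[1,1.5,1.3,0,0],[1,1.5,1.3,0,0],[1,0,0,6,0],[1,0,0,8,0],[1,-20,-25,0,0],[1,-25,-30,0,0],[1,-25,-30,0,0],[1,-25,-30,0,0],[1,0,-30,0,0],[1,0,0,0,0],[1,0,0,0,0]],
  ],
)

```text
clock: 47.47
position: [516.5, 269.6, 115.1]
ee_rot: [0.933, 0.36, 0.0, -0.0]
contact_force: [0.1, 0.7, -0.7]
gripper_width: -0.1
grasp_force: 0.0
```

```bash
cat > wl.py <<'E'
from h import *
print(read_state()['position'])
p,d=cap('top');q,e=cap('scene')
for n,I in(('top',p),('scene',q)):
    hsv=cv2.cvtColor(I,cv2.COLOR_RGB2HSV).astype(int)
    u0,v0=pix(n,(604.5,409.3,100))
    v,u=np.mgrid[:384,:512]
    near=np.hypot(u-u0,v-v0)<11
    o=near&(hsv[...,0]<25)&(hsv[...,1]>70)&(hsv[...,2]>70)
    print(n,(u0,v0),'orange',[(a,b,tuple(I[b,a])) for a,b in zip(u[o],v[o])][:14])
    dk=near&(hsv[...,2]<150);print('dark',dk.sum())
    for a,b in zip(u[o],v[o]):print(ray(n,a,b,101).round(1),end=' ')
    print()
E
python3 wl.py
```

```text
[516.45814475 269.59570482 115.07022662]
top (np.float64(142.51764381392894), np.float64(178.86187738150383)) orange []
dark 144

scene (np.float64(210.74572052802435), np.float64(137.75184372703086)) orange []
dark 353
```

drive_tool(
  plan=[
    [[1,20,33,0,0],[1,20,33,0,0],[1,20,33,0,0],[1,21,34,0,0],[1,0,0,0,0],[1,0,0,0,0],[1,0,0,-8,0],[1,0,0,0,0]],
  ],
)

```text
clock: 48.23
position: [596.2, 402.9, 104.2]
ee_rot: [0.933, 0.361, -0.002, 0.0]
contact_force: [-0.6, -0.6, -0.3]
gripper_width: 0.1
grasp_force: 0.0
```

drive_tool(
  plan=[
    [[1,1,0.5,-3,0],[1,0,0,-1.5,0],[1,0,0,0,0],[1,1.5,1.3,0,0],[1,1.5,1.3,0,0],[1,1.5,1.3,0,0],[1,1.5,1.3,0,0],[1,1.5,1.3,0,0]],
  ],
)

```text
clock: 48.9
position: [606.2, 410.8, 102.2]
ee_rot: [0.933, 0.361, -0.0, 0.0]
contact_force: [-2.0, -1.0, 1.4]
gripper_width: -0.0
grasp_force: 0.9
```

drive_tool(
  plan=[
    [[1,1.5,1.3,-1.2,0],[1,1.5,1.3,0,0],[1,1.5,1.3,0,0],[1,1.5,1.3,0,0],[1,0,0,6,0],[1,0,0,8,0],[1,-20,-25,0,0],[1,-25,-30,0,0],[1,-25,-30,0,0],[1,-25,-30,0,0],[1,0,-30,0,0],[1,0,0,0,0],[1,0,0,0,0]],
  ],
)

```text
clock: 49.98
position: [517.1, 269.9, 115.5]
ee_rot: [0.933, 0.36, 0.001, -0.0]
contact_force: [-0.0, -0.7, -0.3]
gripper_width: 0.0
grasp_force: 0.0
```

```bash
python3 wl.py
```

```text
[517.05453364 269.92880573 115.52353377]
top (np.float64(142.51764381392894), np.float64(178.86187738150383)) orange [(np.int64(146), np.int64(180), (np.uint8(73), np.uint8(49), np.uint8(48))), (np.int64(144), np.int64(181), (np.uint8(171), np.uint8(119), np.uint8(93))), (np.int64(145), np.int64(181), (np.uint8(212), np.uint8(129), np.uint8(69))), (np.int64(146), np.int64(181), (np.uint8(147), np.uint8(87), np.uint8(57))), (np.int64(144), np.int64(182), (np.uint8(207), np.uint8(104), np.uint8(42))), (np.int64(145), np.int64(182), (np.uint8(217), np.uint8(120), np.uint8(50))), (np.int64(146), np.int64(182), (np.uint8(142), np.uint8(111), np.uint8(98))), (np.int64(144), np.int64(183), (np.uint8(91), np.uint8(52), np.uint8(35))), (np.int64(145), np.int64(183), (np.uint8(94), np.uint8(69), np.uint8(54))), (np.int64(151), np.int64(184), (np.uint8(87), np.uint8(73), np.uint8(62)))]
dark 144
[600.7 398.2 101. ] [597.6 404.3 101. ] [597.6 401.2 101. ] [597.6 398.1 101. ] [594.5 404.3 101. ] [594.5 401.2 101. ] [594.4 398.1 101. ] [591.4 404.2 101. ] [591.4 401.1 101. ] [588.  382.5 101. ] 
scene (np.float64(210.74572052802435), np.float64(137.75184372703086)) orange []
dark 352
```

Orange line at about px (144.9,181.7), roughly 12 mm before the marks, which is about -0.64 rad.

drive_tool(
  plan=[
    [[1,20,33,0,0],[1,20,33,0,0],[1,20,33,0,0],[1,22,36,0,0],[1,0,0,0,0],[1,0,0,0,0],[1,0,0,-8,0],[1,0,0,-3,0],[1,0,0,-1,0],[1,0,0,0,0],[1,0,0,0,0]],
  ],
)

```text
clock: 51.0
position: [598.6, 404.9, 103.2]
ee_rot: [0.933, 0.361, 0.0, -0.0]
contact_force: [-0.1, 0.3, 0.4]
gripper_width: 0.1
grasp_force: 0.0
```

drive_tool(
  plan=[
    [[1,0,0,-2.5,0],[1,0,0,0,0],[1,0,0,0,0]],
  ],
)

```text
clock: 51.25
position: [599.5, 405.7, 102.0]
ee_rot: [0.933, 0.361, 0.001, -0.0]
contact_force: [-0.1, -0.2, 5.8]
gripper_width: -0.1
grasp_force: 2.7
```

drive_tool(
  plan=[
    [[1,1.4,1.3,0,0],[1,1.4,1.3,0,0],[1,1.4,1.3,0,0],[1,1.4,1.3,0,0],[1,1.4,1.3,0,0],[1,1.4,1.3,0,0],[1,0,0,0,0],[1,0,0,6,0],[1,0,0,8,0],[1,-20,-25,0,0],[1,-25,-30,0,0],[1,-25,-30,0,0],[1,-25,-30,0,0],[1,0,-30,0,0],[1,0,0,0,0],[1,0,0,0,0]],
  ],
)

```text
clock: 52.58
position: [512.1, 267.2, 115.0]
ee_rot: [0.933, 0.36, 0.0, -0.0]
contact_force: [0.9, -0.0, 1.3]
gripper_width: -0.2
grasp_force: 0.0
```

```bash
python3 wl.py; python3 - <<'E'
from h import *
p,d=load('top')
save(p[164:194,128:158],'w2.png',20)
E
```

```text
[512.08978069 267.24107209 115.0042809 ]
top (np.float64(142.51764381392894), np.float64(178.86187738150383)) orange [(np.int64(143), np.int64(177), (np.uint8(82), np.uint8(62), np.uint8(55))), (np.int64(141), np.int64(178), (np.uint8(141), np.uint8(100), np.uint8(78))), (np.int64(142), np.int64(178), (np.uint8(208), np.uint8(124), np.uint8(56))), (np.int64(143), np.int64(178), (np.uint8(164), np.uint8(102), np.uint8(57))), (np.int64(141), np.int64(179), (np.uint8(181), np.uint8(111), np.uint8(72))), (np.int64(142), np.int64(179), (np.uint8(216), np.uint8(139), np.uint8(87))), (np.int64(143), np.int64(179), (np.uint8(157), np.uint8(123), np.uint8(104)))]
dark 123
[610.2 407.6 101. ] [607.1 413.7 101. ] [607.1 410.6 101. ] [607.1 407.5 101. ] [604.  413.7 101. ] [604.  410.6 101. ] [603.9 407.5 101. ] 
scene (np.float64(210.74572052802435), np.float64(137.75184372703086)) orange []
dark 347
```

View pics/w2.png

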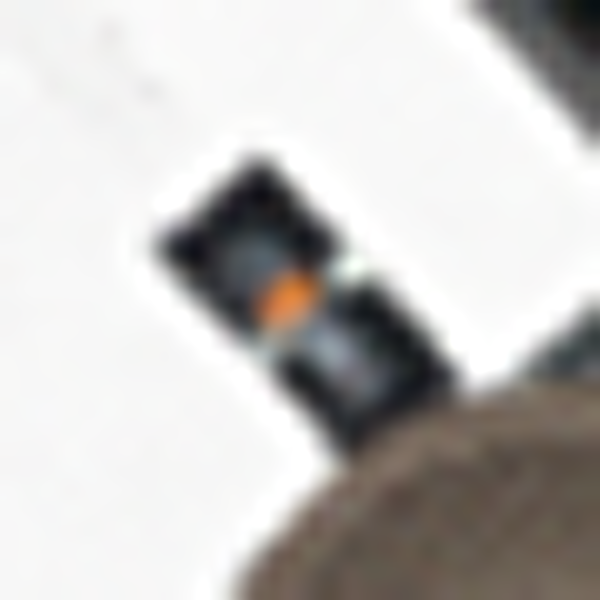

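The crop shows the orange line at view (290,298), with the marks at (352,265) and (268,342). Allowing for the parallax of the 6 mm proud rim, the line is within about 1 mm of the marks. Now I'll move clear and check the drawer and hook.

drive_tool(
  plan=[
    [[1,-15,-20,15,0],[1,-15,-25,15,0],[1,-15,-25,15,0],[1,-15,-25,15,0],[1,-15,-25,15,0],[1,-15,-30,0,0],[1,-10,-30,0,0],[1,0,-35,0,0],[1,0,-35,0,0],[1,0,-35,0,0],[1,0,-35,0,0],[1,0,-35,0,0],[1,0,0,0,0],[1,0,0,0,0]],
  ],
)

```text
clock: 53.85
position: [412.9, -87.6, 189.1]
ee_rot: [0.933, 0.359, 0.0, -0.0]
contact_force: [-0.6, 0.1, 0.6]
gripper_width: 0.4
grasp_force: 0.0
```

```bash
python3 look.py; python3 wl.py | head -3; python3 - <<'E'
from h import *
q,d=load('top')
m=(q.min(-1)>75)
for r in m[192:218,136:160]:print(''.join('.#'[k] for k in r))
s,_=load('scene')
a=cv2.resize(q[164:194,128:158],(600,600),interpolation=cv2.INTER_CUBIC)
b=cv2.resize(s[115:165,175:225],(600,600),interpolation=cv2.INTER_CUBIC)
save(np.hstack([a,b]),'fin.png',2/3)
E
```

```text
53.85 [412.9 -87.6 189.1] [ 0.933  0.359  0.    -0.   ]
hook 144 73.3 ((493.5357666015625, 82.63197326660156), (104.74690246582031, 13.539534568786621), 1.7470731735229492)
hook 46 72.0 ((468.1190490722656, 76.14028930664062), (60.39259719848633, 21.78988265991211), 2.9479494094848633)
[412.88376982 -86.02708867 189.11253194]
top (np.float64(142.51764381392894), np.float64(178.86187738150383)) orange [(np.int64(142), np.int64(177), (np.uint8(112), np.uint8(89), np.uint8(81))), (np.int64(143), np.int64(177), (np.uint8(89), np.uint8(64), np.uint8(54))), (np.int64(141), np.int64(178), (np.uint8(140), np.uint8(102), np.uint8(81))), (np.int64(142), np.int64(178), (np.uint8(220), np.uint8(132), np.uint8(68))), (np.int64(143), np.int64(178), (np.uint8(167), np.uint8(105), np.uint8(62))), (np.int64(141), np.int64(179), (np.uint8(189), np.uint8(121), np.uint8(79))), (np.int64(142), np.int64(179), (np.uint8(221), np.uint8(146), np.uint8(95))), (np.int64(143), np.int64(179), (np.uint8(155), np.uint8(123), np.uint8(99)))]
dark 103Traceback (most recent call last):
  File "<stdin>", line 4, in <module>
  File "<stdin>", line 4, in <genexpr>
TypeError: string indices must be integers, not 'numpy.bool'
```

```bash
python3 - <<'E'
from h import *
q,d=load('top')
m=(q.min(-1)>75).astype(int)
for r in m[192:218,136:160]:print(''.join('.#'[k] for k in r))
s,_=load('scene')
a=cv2.resize(q[164:194,128:158],(600,600),interpolation=cv2.INTER_CUBIC)
b=cv2.resize(s[115:165,175:225],(600,600),interpolation=cv2.INTER_CUBIC)
save(np.hstack([a,b]),'fin.png',2/3)
E
```

```text
########..######.###....
#######..#########......
######.##########.......
#####.#########.........
####.###########........
###.#############.......
#..###############......
..##########...####.....
.##########....#####....
##########.......###....
#########........###....
#####.#.........####....
######.........####.....
#######.......####......
#######......####.......
###.####....####........
##...####..####.........
#.....########..........
.......######...........
.........###............
........................
........................
........................
........................
........................
........................
```

View pics/fin.png

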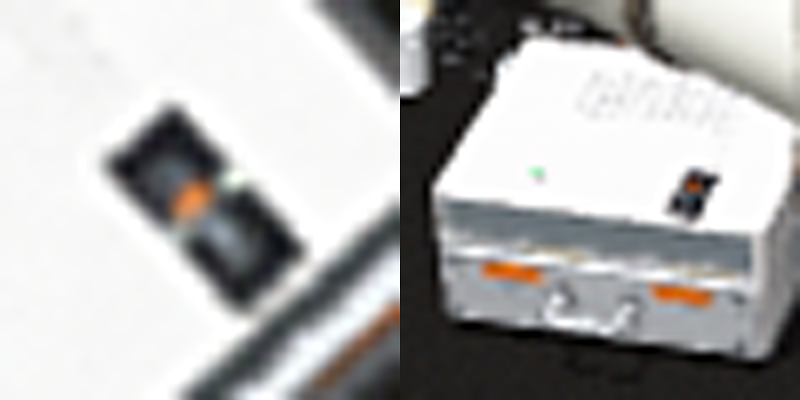

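The fin crop shows the orange line at (193,198), between the marks at (232,178) and (180,230). The drawer plate is shut with the loop at (590,310), matching the starting loop mask, and the hook is back on its rest. Handing in.

```bash
python3 -c "
from bench import *
print(job_done())"
```

```text
the job is handed in; nothing more can be done
None
```

I handed the job in at about 54 s. Both agar dishes were on their own pads when last seen, the drawer was pushed to its stop, the orange line was within about 1.5 mm of the marks, and the hook was back on its rest; the hand-in gave no verdict.

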